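# Nest a paddle blank in the drilling jig and lock the cam clamp

### The job

Load the loose wooden paddle blank into the steel drilling jig so the hole for its hanging cord can be drilled: push it along the bench with the fingertips, angle it past the tail post so that its leading end goes in under the drill-bush bridge up to the end stop, then swing the tail in until the blank lies flat along the fence. Then push the clamp lever all the way round, anticlockwise seen from above, until it stops and the cam holds the blank. Never lift the blank off the bench, and leave the mug, wax cake and spanner where they are.

Things in the scene. Friction and masses are not known exactly. Their poses are not given: they have to be found in the camera images.
- blank: the loose paddle blank: a plain straight pale beech board 240 long, 46 wide, 18 mm thick, about 0.15 kg, flat on the bench in front of the jig and to the right. Origin: centre of its underside. y along its length, x across it, z up. Both ends are alike; the +y end, nearer the jig's end stop, leads, the -y end is the tail
- jig: steel drilling jig fixed to the bench, C-shaped, mouth to the robot's right; no floor, the blank slides on the bench. Origin: fence's inner face, mid bay, bench level. x away from the robot into the fence, y left along it. Fence: 18 thick, 30 mm high, y -156 to 144. Blank home: its centre at x -23, y +4 mm, parallel to the fence; all jig positions below are in this frame, mm
- end_stop (a point): middle of the end stop's inner face, at x -23, y 124, z 10: a block 23 mm high from the fence forward to x -84. From its front a low arm (8 mm high, x -84 to -60) runs right to the clamp pivot, ending round (radius 12) at y 62: so a pocket 60 mm deep at the bay's left end, for the 46 mm blank
- tail_post (a point): foot of the tail post: an upright round pin of radius 7, 38 mm high, centred at x -14, y -131, so it stands 21 mm out from the fence and the bay from end stop to post is 248 mm long. The blank gets in only angled 5 to 10 degrees, its leading end deep in the left pocket and its tail passing in front of this post; then the tail is swung back to the fence
- bush (a point): centre of the top of the round drill bush, 46 mm above the bench, at x -23, y 102: over the blank's leading end when home. The bridge that carries it crosses the bay over y 88 to 118, underside 30 and top 39 mm above the bench; the bush's lower end is 27 mm above the bench
- clamp_pivot (a point): point on the clamp's upright pivot axis, 20 mm above the bench, at x -72, y 62, at the round end of the front arm; the nut on top is 38 mm above the bench. The cam turns with the lever, 8 to 20 mm above the bench
- clamp_grip (a point): middle of the black upright knob on the clamp lever, 45 mm above the bench, 78 mm from the pivot; knob radius 7 (foot, 27 mm up) to 11 mm (top, 60 mm up). Lever bar 14 wide, 21 to 27 mm above the bench. Seen from the pivot the knob lies at 155 degrees anticlockwise from the jig's x axis when open (towards the robot), at 260 when locked (to the right, in front of the blank)
- clamp (a joint): angle of clamp lever and cam about the upright pivot, rad: 0 open, growing anticlockwise seen from above to 1.833 at the hard stop, where the cam presses the blank to the fence. Stiff: about 3 N at the knob; stays where left. Below 0.4 the cam leaves the pocket clear
- mug: a mug of 82 mm diameter, 94 mm high, standing behind the jig: leave alone. Origin at the centre of its underside, z up
- wax_cake: a round cake of wax of 68 mm diameter, 21 mm high, to the right of the jig: leave alone. Origin at the centre of its underside
- spanner: a steel open spanner 213 mm long, 5 mm thick, lying to the right of the blank: leave alone. Origin at the centre of its underside, y along it

How it is judged (in metres and radians):
On the way, in this order (a step that is already met when the one before it is completed fails the run):
1. the blank lies in the bay between end stop and tail post, along the fence (x of blank in the frame of jig above -0.029 m and y of blank in the frame of jig above -0.003 m and angle between the y axis of blank and the y axis of jig, either way round below 0.05 rad and height (world z) of blank below 0.004 m and value of joint clamp below 1.5 rad), for 0.2 s.
2. the clamp lever is swung to its stop (value of joint clamp above 1.71 rad), for 0.2 s.
At the end, for the whole second after the job is handed in: The blank lies flat on the bench in the bay, its back edge on the fence within about 3.5 mm and 1.7 degrees, its leading end within 4 mm of the end stop under the bridge, at rest, and the clamp lever is within 0.12 rad of its locked stop (x of blank in the frame of jig between -0.0265 and -0.019 m and y of blank in the frame of jig between 0 and 0.007 m and angle between the y axis of blank and the y axis of jig, either way round below 0.03 rad and height (world z) of blank below 0.004 m and value of joint clamp above 1.71 rad and linear speed of blank below 0.01 m/s); the robot touches nothing.
It fails at once if the blank is lifted or tipped up (height (world z) of blank above 0.006 m or angle between blank's own z axis and vertical above 0.15 rad).
It fails at once if a bystander (mug, wax cake or spanner) is moved more than 20 mm (distance of any of mug, wax_cake, spanner from where it was at the start of the episode above 0.02 m).
It also fails if it takes over 72 s, if anything falls off the work surface, if the arm or the gripper's body presses on something with over 40 N, if the wrist force passes 120 N, or if a joint passes its speed limit or range.

### The arm

A 6-joint arm with a two-finger parallel gripper is mounted at the origin on a cart in front of the work surface, level with it; the furniture and walls round the work are solid. World frame = base frame: x ahead of the robot, y to its left, z up, the work surface at z = 0. Lengths are in mm, angles in rad, forces in N, time in s.
With the tool pointing down it reaches from about 275 to 825 mm from the base axis. Payload 4.9 kg.
Tool frame: the origin (TCP) lies at the very end of the fingers, on their centre line; the grasp point (between the pads) lies 19 mm behind it (env.pinch_z is the distance from the TCP to the grasp point, in mm); x points along the fingers, y is the direction in which the jaws open and shut, and the axes are right-handed (so a half turn about x gives the same grasp; the last joint's range is limited). The gripper opens to 85 mm and grips with 20 to 120 N. Pads are 22 mm wide; open, the fingers measure 114 mm over their backs; the gripper's body (76 mm by 85 mm) begins 54 mm behind the grasp point. The pads swing forward as they close: fully open they stand 13 mm farther back than shut.
Start: joints at [-1.311, 0.326, -0.193, 1.052, 0, 1.437], TCP at [211.048, -507.915, 231.281] pointing down, gripper open.
Joint ranges: [-2.65, 2.65], [-0.97, 1.79], [-1.3, 1.35], [-1.93, 2.1], [-1.47, 1.37], [-3.14, 3.14]. Speed limits (rad/s): [2.57, 2.57, 3.14, 3.14, 3.14, 3.14].

### API

Orientations are given as [roll, pitch, yaw] about the fixed x, y, z axes, in that order (R = Rz(yaw) Ry(pitch) Rx(roll)).
In Python, from bench import env gives the robot as it stands. The module is installed in compiled form; this text tells all that it offers.
- The arm moves only by the tool move_arm, never from a script. Its argument "deltas" is a list of rows, each a list of 6 numbers: the shift along the tool's x, y, z in cm, then the turn, a rotation vector about the tool's x, y, z in rad. A call has 1 to 5 rows; each row is the pose to reach, as a shift and turn from the pose commanded when the call began, along the tool's axes at that moment; what a row does not reach only later rows make up. A row lasts 1/12 s, in which the tool goes at most 41.7 mm and 7.16 degrees, less where a joint would pass 70% of its speed; a pose out of reach is approached as far as the arm can. A call with a gripper value outside its range is refused whole. "hand" is the gripper's target within -1 to 1 (shut at 1, half-way at 0, fully open at -1), set as the call begins (left out, the last holds). The fingers move at their own pace and stop on an object; "force" is the grip in N (left out, the last holds). Time passes only in rows, so rows that repeat a pose let the fingers close. It gives the time, the measured TCP pose, the force and the opening at its end, in the units of the state.
- env.get_state(): the state, without advancing time (a new reading comes with each control period).
- env.snapshot(name): name is "scene" or "top"; returns (picture, depth): 420x560x3 uint8, red, green, blue; 420x560 float32, mm along the optical axis (not along the pixel's ray), 0 where there is no reading.
- env.camera_params(name): a dict with "fx", "fy", "cx", "cy" (pixels), "k1" (the pictures are not rectified: a ray, as slopes to the right and down, at radius r is drawn at 1 + k1 r^2 times it, then the intrinsics apply), "xyz" and "attitude" of the camera in the world. Camera axes: x right, y down, z forward; pixel columns grow to the right and rows downward; lengths in mm; the calibration is good to about 2 mm. A picture is of the moment at which its call begins. camera_params takes no time and is no camera call.
- env.finish_job(): hands the job in, once; it reports no verdict.
Trained networks look in the newest picture that a camera, given by its name, has taken for a name from the list of things; names that differ only in an ending like _2 or _b are one class to them, and where a whole thing is asked for, a point or a joint stands for the part that bears it (a point fixed in the world has none). Each returns a list of dicts, best first, with "p" (0 to 1); they miss things now and then, are a little off and sometimes report something else, mostly with a low value. They report only what shows in the picture. A call takes as long as a camera call.
- env.spot_in(name, camera): "uv" ([column, row] in pixels, amid what is visible of it).
The state is a dict: "t": time; "joints": joint angles; "qd": joint speeds; "joint_efforts": joint torques, N m; "tcp_pos": TCP position; "orientation": TCP orientation; "wrist_force": force on the tool from outside, world axes, zero at the start; "ft_torque": the same for the moment, N m; "gripper_width": opening from 0.0 (shut) to 1.0 (fully open).
Only numpy, scipy, OpenCV 4.12 (cv2) and the standard library are available. Lean on these libraries where they do the work, as an engineer would, in place of code of your own. Each camera call takes 0.05 s, during which the arm holds its last target.

## Working session

There is one attempt and no reset: what is moved stays moved. The work goes in short steps, Python scripts to look and compute and a tool call to move; the robot and the scene stay as the last step left them, time stands still between calls to the robot, and variables do not carry over. Pictures are saved under pics/ and viewed, and the job is handed in when it is done.

Besides the shell and the picture viewer there is one more tool, called after "Call:" by a JSON object that holds its "api" and its "payload". move_arm: Moves the arm, as the interface text tells. Its arguments: {"type":"object","properties":{"deltas":{"type":"array"},"hand":{"type":"number"},"force":{"type":"number"}},"required":["deltas"]}

```bash
mkdir -p pics
python3 - <<'E'
from bench import env
import cv2
print(env.get_state())
for n in ("scene","top"):
    p,d=env.snapshot(n); cv2.imwrite(f"pics/{n}0.png",p[:,:,::-1]); print(n,env.camera_params(n))
E
```

```text
{'t': 0.0, 'joints': array([-1.31120956e+00,  3.26955808e-01, -1.93592749e-01,  1.05199720e+00,
       -2.91388646e-05,  1.43659749e+00]), 'qd': array([-8.89774053e-05,  3.03238904e-04, -1.21999202e-04, -2.81847927e-04,
        2.10874235e-03,  1.74775541e-03]), 'joint_efforts': array([ 5.87152863e-04, -4.43403590e+01,  2.62436342e+01,  1.53670233e-02,
       -2.02506058e-04,  1.14249491e-05]), 'tcp_pos': array([ 210.8786386 , -507.33066746,  230.49197795]), 'orientation': array([-1.68834055,  1.56904665,  1.84703773]), 'wrist_force': array([-0.68425834, -0.54205346,  0.16615733]), 'ft_torque': array([0.04814831, 0.00048357, 0.01007618]), 'gripper_width': 0.9969196268873896}
scene {'fx': 501.22043674777444, 'fy': 501.22043674777444, 'cx': 276.6530297043567, 'cy': 203.70532232563252, 'k1': -0.09511442539041019, 'xyz': array([266.85161459, 449.42640039, 880.82738569]), 'attitude': array([-2.41183314, -0.01340155, -2.66545926])}
top {'fx': 479.05266592849534, 'fy': 479.05266592849534, 'cx': 282.22463651389705, 'cy': 204.03591379531008, 'k1': 0.03993830910177518, 'xyz': array([ 409.42384887, -211.91633623,  977.03421821]), 'attitude': array([-2.9451495 ,  0.03032392, -1.55783285])}
```

View pics/scene0.png

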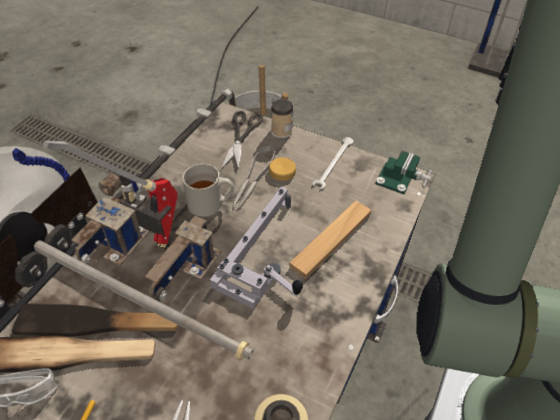

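View pics/top0.png

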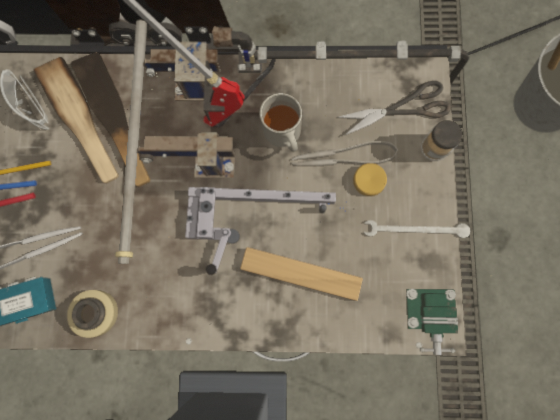

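```bash
cat > h.py <<'E'
import numpy as np, cv2
from scipy.spatial.transform import Rotation as R
from bench import env
def cam(n):
    c=env.camera_params(n); return c, R.from_euler('xyz',c['attitude']).as_matrix()
def proj(n,P):
    c,M=cam(n); q=(np.atleast_2d(P)-c['xyz'])@M; s=q[:,:2]/q[:,2:]
    r2=(s**2).sum(1,keepdims=True); s=s*(1+c['k1']*r2)
    return s*c['fx']+[c['cx'],c['cy']]
def back(n,uv,z):
    c,M=cam(n); d=(np.atleast_2d(uv)-[c['cx'],c['cy']])/c['fx']; s=d.copy()
    for _ in range(20): s=d/(1+c['k1']*(s**2).sum(1,keepdims=True))
    v=np.c_[s,np.ones(len(s))]@M.T
    return c['xyz']+v*((z-c['xyz'][2])/v[:,2:])
def crop(p,x0,y0,x1,y1,k,name):
    cv2.imwrite(name,cv2.resize(p[y0:y1,x0:x1,::-1],None,fx=k,fy=k,interpolation=cv2.INTER_CUBIC))
def jig2w(j,P):
    P=np.atleast_2d(np.array(P,float)); x,y,a=j; c,s=np.cos(a),np.sin(a)
    return np.c_[x+c*P[:,0]-s*P[:,1],y+s*P[:,0]+c*P[:,1],P[:,2]]
E
python3 - <<'E'
from h import *
p=cv2.imread('pics/top0.png')[:,:,::-1]; crop(p,175,170,375,310,4,'pics/top0c.png')
s=cv2.imread('pics/scene0.png')[:,:,::-1]; crop(s,200,175,390,315,4,'pics/scene0c.png')
for n in ("blank","jig","end_stop","tail_post","bush","clamp_pivot","clamp_grip"):
  for c in ("top","scene"):
    r=env.spot_in(n,c)[:1]; print(n,c,r)
print(back('top',[[302,274]],18),back('scene',[[331,239]],18))
E
```

```text
blank top [{'uv': [300.7, 272.9], 'p': 0.72}]
blank scene [{'uv': [326.5, 240.0], 'p': 0.61}]
jig top [{'uv': [220.7, 201.4], 'p': 0.84}]
jig scene [{'uv': [249.2, 273.8], 'p': 0.64}]
end_stop top [{'uv': [219.4, 198.9], 'p': 0.86}]
end_stop scene [{'uv': [251.7, 274.8], 'p': 0.93}]
tail_post top [{'uv': [224.0, 200.1], 'p': 0.94}]
tail_post scene [{'uv': [253.4, 273.1], 'p': 0.8}]
bush top [{'uv': [220.5, 199.1], 'p': 0.7}]
bush scene []
clamp_pivot top [{'uv': [219.1, 200.6], 'p': 0.78}]
clamp_pivot scene [{'uv': [251.0, 274.7], 'p': 0.61}]
clamp_grip top [{'uv': [221.0, 243.7], 'p': 0.91}]
clamp_grip scene []
[[ 458.99674467 -221.3617866    18.        ]] [[ 458.36039602 -205.6948818    18.        ]]
```

View pics/top0c.png

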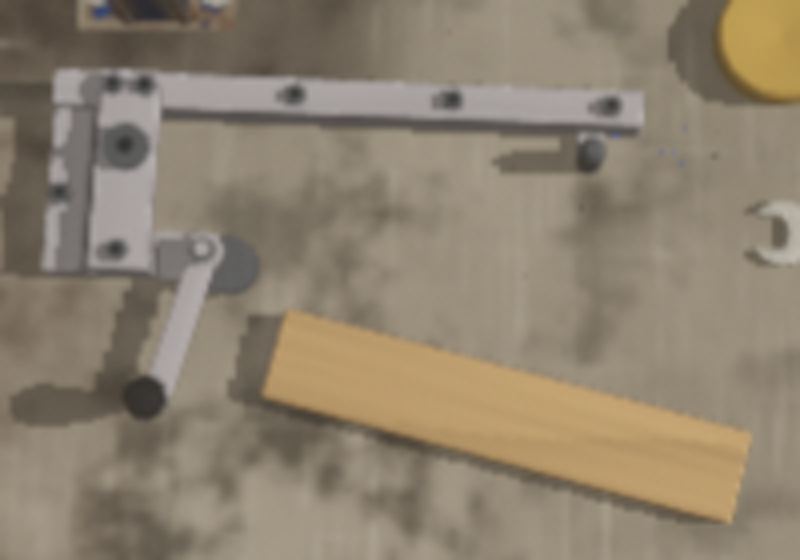

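View pics/scene0c.png

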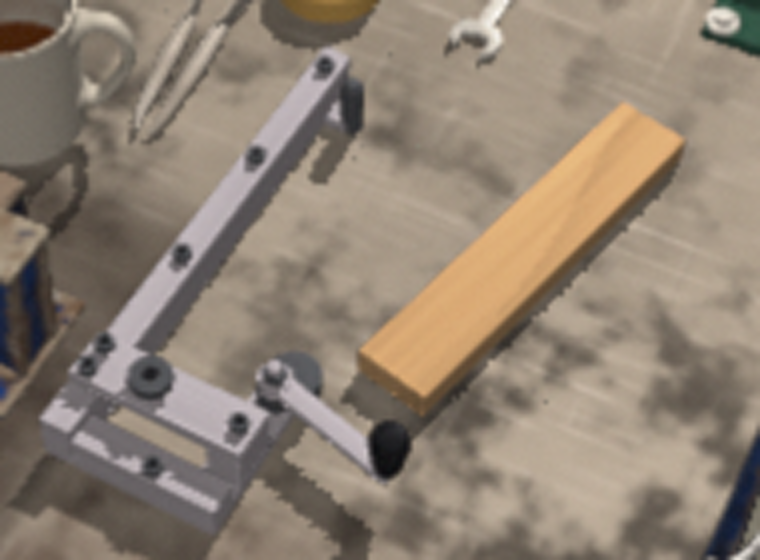

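Run:
```python
from h import *
from scipy.optimize import least_squares
f=lambda L,x0,y0:(np.array(L,float)+.5)/4-.5+[x0,y0]
# jig: bush, post top, pivot nut, fence right-end top corners (inner, outer)
J=[(-23,102,46),(-14,-131,38),(-72,62,38),(0,-156,30),(18,-156,30)]
top=f([(125,146),(592,146),(203,248),(642,129),(643,92)],175,170)
sc=f([(151,374),(353,82),(273,375),(350,60),(330,46)],200,175)
for n,u in(('top',top),('scene',sc)):
  for P,q in zip(J,u): print(n,P,back(n,q,P[2])[0].round(1))
def fit(w):
  def res(j):
    o=[]
    if 't' in w:o.append(proj('top',jig2w(j,J))-top)
    if 's' in w:o.append(proj('scene',jig2w(j,J))-sc)
    return np.concatenate(o).ravel()
  r=least_squares(res,[560,-130,0]);return r
for w in('t','s','ts'):
  r=fit(w);print(w,r.x.round(3),r.fun.round(1))
B=[(23,120,18),(-23,120,18),(-23,-120,18),(23,-120,18)]
tb=f([(290,310),(264,398),(730,523),(751,432)],175,170)
sb=f([(359,353),(424,402),(684,142),(627,103)],200,175)
for w in('t','s','ts'):
  def res(j):
    o=[]
    if 't' in w:o.append(proj('top',jig2w(j,B))-tb)
    if 's' in w:o.append(proj('scene',jig2w(j,B))-sb)
    return np.concatenate(o).ravel()
  r=least_squares(res,[460,-220,0]);print('blank',w,r.x.round(3),r.fun.round(1))
print('knob',back('top',f([(145,397)],175,170),60),back('scene',f([(390,440)],200,175),52))
s=env.get_state();print(R.from_euler('xyz',s['orientation']).as_matrix().round(3))
```

```text
top (-23, 102, 46) [589.1 -29.4  46. ]
top (-14, -131, 38) [ 592.3 -261.6   38. ]
top (-72, 62, 38) [539.5 -69.   38. ]
top (0, -156, 30) [ 602.8 -287.1   30. ]
top (18, -156, 30) [ 621.8 -287.8   30. ]
scene (-23, 102, 46) [589.3 -28.4  46. ]
scene (-14, -131, 38) [ 591.8 -261.4   38. ]
scene (-72, 62, 38) [537.6 -61.3  38. ]
scene (0, -156, 30) [ 604.2 -283.    30. ]
scene (18, -156, 30) [ 619.6 -287.6   30. ]
t [ 6.09062e+02 -1.31773e+02 -3.10000e-02] [-0.2 -0.1  0.3  0.7 -0.7  0.2  0.3 -0.7  0.2 -0.2]
s [ 6.08533e+02 -1.29092e+02 -3.50000e-02] [-0.4  0.8  0.3  0.8  0.3 -1.4  0.8 -0.4 -0.9  0.3]
ts [ 6.08990e+02 -1.30847e+02 -3.30000e-02] [-0.6 -0.1 -0.1  0.8 -1.2  0.2 -0.2 -0.5 -0.2 -0.  -0.1  0.1  0.4  0.2
  0.5 -2.2  0.8 -1.  -0.9 -0.2]
blank t [ 4.60409e+02 -2.19711e+02 -2.47000e-01] [-1.  -0.4 -0.7 -0.1  0.8  0.4  0.8  0. ]
blank s [ 4.59836e+02 -2.16591e+02 -2.48000e-01] [-0.6  0.1  0.2  0.2  1.2 -0.1 -0.8 -0.3]
blank ts [ 4.60254e+02 -2.18650e+02 -2.47000e-01] [-1.5 -0.4 -1.3 -0.   0.2  0.5  0.3  0.1 -0.3 -0.6  0.5 -0.6  1.3 -0.8
 -0.7 -1. ]
knob [[464.62192978 -47.24081399  60.        ]] [[464.88242001 -45.67111961  52.        ]]
[[ 0.     0.384 -0.923]
 [-0.    -0.923 -0.384]
 [-1.     0.     0.   ]]
```

Run:
```python
from h import *
p=cv2.imread('pics/top0.png')[:,:,::-1].copy()
j=(609,-131,-.033)
f=lambda L,x0,y0:(np.array(L,float)+.5)/4-.5+[x0,y0]
w2j=lambda w:(np.array([[np.cos(j[2]),np.sin(j[2])],[-np.sin(j[2]),np.cos(j[2])]])@(np.array(w)[:2]-j[:2])).round(1)
for nm,uv,z in(('cam right',(259,265),20),('cam top',(232,236),20),('cam bot',(232,294),20),('sp tip up',(762,202),5),('sp tip low',(758,264),5),('sp left',(747,210),5),('knob',(145,397),60)):
  w=back('top',f([uv],175,170),z)[0]; print(nm,w.round(1),w2j(w))
# overlay
def poly(P,col):
  q=proj('top',P).round().astype(int); cv2.polylines(p,[q[:,None]],True,col,1)
poly(jig2w(j,[(0,-156,30),(18,-156,30),(18,144,30),(0,144,30)]),(255,0,0))
a=np.linspace(0,6.28,20)
poly(jig2w(j,np.c_[-14+7*np.cos(a),-131+7*np.sin(a),a*0+38]),(255,0,0))
poly(jig2w(j,np.c_[-72+12*np.cos(a),62+12*np.sin(a),a*0+8]),(255,0,0))
poly(jig2w((460.3,-219,-.247),[(23,120,18),(-23,120,18),(-23,-120,18),(23,-120,18)]),(0,0,255))
poly(jig2w((460.3,-219,-.247),[(23,120,0),(-23,120,0),(-23,-120,0),(23,-120,0)]),(0,255,0))
crop(p,175,170,375,310,4,'pics/ov0.png'); crop(p,350,140,490,240,5,'pics/ov1.png')
```

```text
cam right [533.5 -94.9  20. ] [-76.6  33.6]
cam top [548.2 -80.7  20. ] [-62.4  48.3]
cam bot [518.8 -81.7  20. ] [-91.8  46.3]
sp tip up [ 570.2 -349.8    5. ] [ -31.5 -219.9]
sp tip low [ 538.3 -347.1    5. ] [ -63.5 -218.3]
sp left [ 566.  -342.1    5. ] [ -36.  -212.4]
knob [464.6 -47.2  60. ] [-147.1   78.9]
```

View pics/ov0.png

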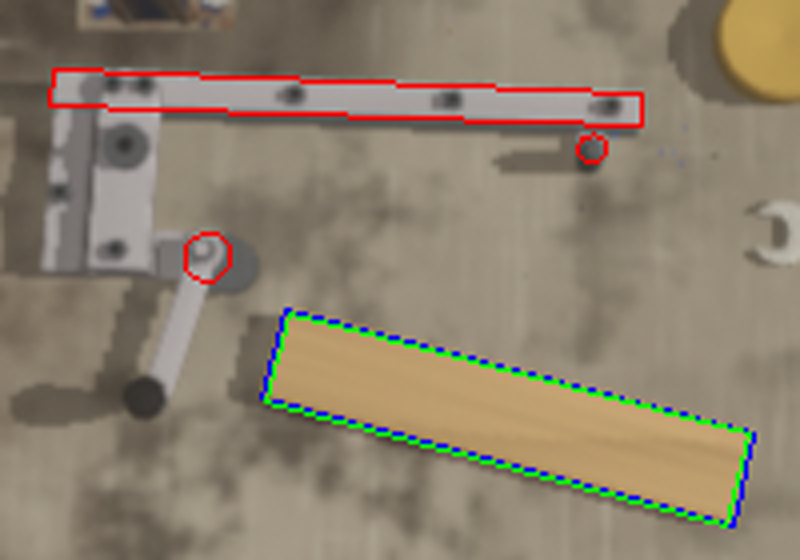

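View pics/ov1.png

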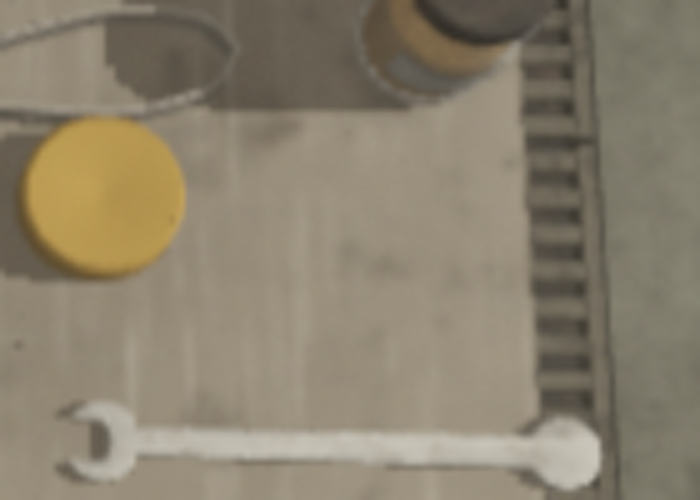

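```bash
cat >> h.py <<'E'
JIG=(609.,-131.,-.033)
def plan(x,y,z,psi,jig=True):
    """target TCP; psi = angle deg of tool y axis, (jig frame if jig)"""
    if jig:
        w=jig2w(JIG,[(x,y,z)])[0]; psi=np.deg2rad(psi)+JIG[2]
    else: w=np.array([x,y,z],float); psi=np.deg2rad(psi)
    s=env.get_state(); M=R.from_euler('xyz',s['orientation']).as_matrix()
    ty=np.array([np.cos(psi),np.sin(psi),0]); tx=np.array([0,0,-1.]); T=np.c_[tx,ty,np.cross(tx,ty)]
    d=M.T@(w-s['tcp_pos'])/10; r=R.from_matrix(M.T@T).as_rotvec()
    dw=np.array(s['tcp_pos'])-[JIG[0],JIG[1],0]
    c,sn=np.cos(JIG[2]),np.sin(JIG[2])
    print('t %.2f'%s['t'],'jig tcp',np.round([c*dw[0]+sn*dw[1],-sn*dw[0]+c*dw[1],dw[2]],1),'F',s['wrist_force'].round(1),'w %.2f'%s['gripper_width'])
    print('world target',w.round(1),'delta',d.round(2),'rot',r.round(3))
def w2j(w):
    c,s=np.cos(JIG[2]),np.sin(JIG[2]); d=np.atleast_2d(w)[:,:2]-JIG[:2]
    return np.c_[c*d[:,0]+s*d[:,1],-s*d[:,0]+c*d[:,1]]
E
python3 - <<'E'
from h import *
plan(411.8,-206.8,60,-104.15,False)
E
```

```text
t 0.80 jig tcp [-385.3 -389.9  231.3] F [-0.1  0.6 -0.9] w 1.00
world target [ 411.8 -206.8   60. ] delta [ 17.13 -20.11 -30.09] rot [ 0.641 -0.    -0.   ]
```

Call:
{"api": "move_arm", "payload": {"deltas": [[17,-20.1,-30.1,0.64,0,0],[17,-20.1,-30.1,0.64,0,0],[17,-20.1,-30.1,0.64,0,0],[17,-20.1,-30.1,0.64,0,0],[17,-20.1,-30.1,0.64,0,0]], "hand": 0}}

```text
t: 1.22
tcp_pos: [313.4, -354.3, 144.7]
orientation: [2.72, 1.57, -0.641]
wrist_force: [0.7, -0.5, -0.5]
gripper_width: 0.501
```

```bash
python3 -c "
from h import *
plan(411.8,-206.8,40,-104.15,False)"
```

```text
t 1.22 jig tcp [-288.1 -232.9  144.7] F [ 0.7 -0.5 -0.5] w 0.50
world target [ 411.8 -206.8   40. ] delta [ 10.47 -16.53  -6.4 ] rot [ 0.028 -0.    -0.   ]
```

Call:
{"api": "move_arm", "payload": {"deltas": [[10.5,-16.5,-6.4,0.028,0,0],[10.5,-16.5,-6.4,0.028,0,0],[10.5,-16.5,-6.4,0.028,0,0],[10.5,-16.5,-6.4,0.028,0,0],[10.5,-16.5,-6.4,0.028,0,0]]}}

```text
t: 1.63
tcp_pos: [411.1, -206.4, 39.5]
orientation: [2.983, 1.57, -0.4]
wrist_force: [0.0, -0.3, 0.1]
gripper_width: 0.497
```

```bash
python3 -c "
from h import *
p,d=env.snapshot('scene'); cv2.imwrite('pics/s1.png',p[:,:,::-1])
plan(411.8,-206.8,4,-104.15,False)"
```

```text
t 1.68 jig tcp [-195.1  -75.9   36.5] F [ 0.3  4.4 -2.5] w 0.51
world target [ 411.8 -206.8    4. ] delta [ 3.25  0.63 -0.19] rot [0.012 0.003 0.006]
```

View pics/s1.png

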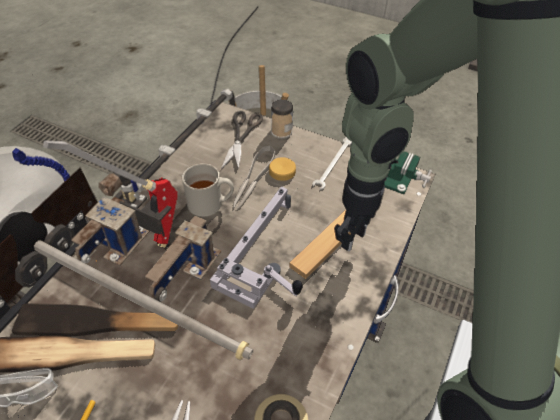

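Call:
{"api": "move_arm", "payload": {"deltas": [[1.5,0,0,0,0,0],[2.8,0,0,0,0,0],[3.7,0,0,0,0,0],[3.7,0,0,0,0,0]]}}

```text
t: 2.02
tcp_pos: [409.2, -207.4, 2.0]
orientation: [-0.365, 1.568, 2.536]
wrist_force: [-0.7, 0.3, 0.1]
gripper_width: 0.501
```

```bash
python3 -c "
from h import *
plan(411.8,-206.8,3,-104.15,False)
for n in('scene','top'):
  p,d=env.snapshot(n); cv2.imwrite('pics/a2%s.png'%n,p[:,:,::-1])
  crop(p,*((260,150,420,290) if n=='scene' else (175,170,375,310)),4,'pics/a2%sc.png'%n)
"
```

```text
t 2.02 jig tcp [-197.2  -83.     2. ] F [-0.7  0.3  0.1] w 0.50
world target [ 411.8 -206.8    3. ] delta [-0.1  -0.12 -0.24] rot [0.006 0.002 0.001]
```

View pics/a2scenec.png

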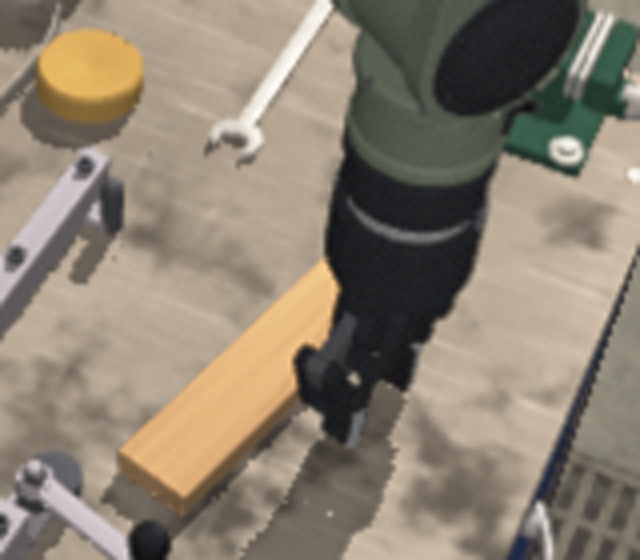

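View pics/a2topc.png

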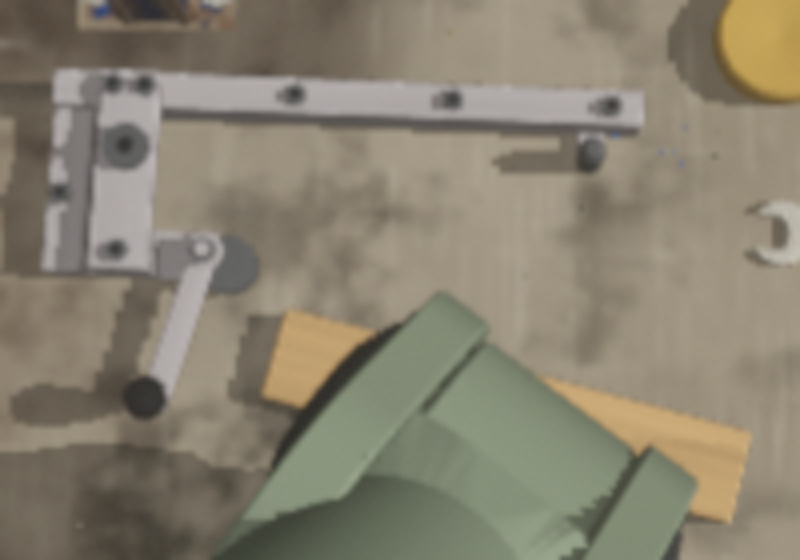

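Call:
{"api": "move_arm", "payload": {"deltas": [[0,-0.3,-1.2,0,0,0],[0,-0.4,-1.8,0.005,0,0],[0,-0.6,-2.6,0.01,0,0],[0,-0.75,-3.4,0.015,0,0],[0,-0.9,-4.2,0.02,0,0]]}}

```text
t: 2.53
tcp_pos: [453.5, -209.5, 3.6]
orientation: [0.955, 1.57, -2.448]
wrist_force: [-1.4, 0.5, 0.8]
gripper_width: 0.503
```

Call:
{"api": "move_arm", "payload": {"deltas": [[0,-0.15,-0.8,0,0,0],[0,-0.35,-1.6,0,0,0],[0,-0.5,-2.4,0.005,0,0],[0,-0.7,-3.2,0.01,0,0],[0,-0.75,-3.4,0.01,0,0]]}}

```text
t: 2.95
tcp_pos: [489.9, -211.1, 3.4]
orientation: [3.136, 1.569, -0.276]
wrist_force: [-1.2, -0.3, 0.9]
gripper_width: 0.5
```

```bash
python3 -c "
from h import *
plan(-146+60-34,-93+7,3,-104.15,True)
for n in('scene','top'):
  p,d=env.snapshot(n); cv2.imwrite('pics/a3%s.png'%n,p[:,:,::-1])
  crop(p,*((240,150,400,290) if n=='scene' else (175,170,375,310)),4,'pics/a3%sc.png'%n)
"
```

```text
t 2.95 jig tcp [-116.4  -84.     3.4] F [-1.2 -0.3  0.9] w 0.50
world target [ 486.2 -213.     3. ] delta [0.04 0.28 0.3 ] rot [ 0.01  -0.002 -0.   ]
```

View pics/a3topc.png

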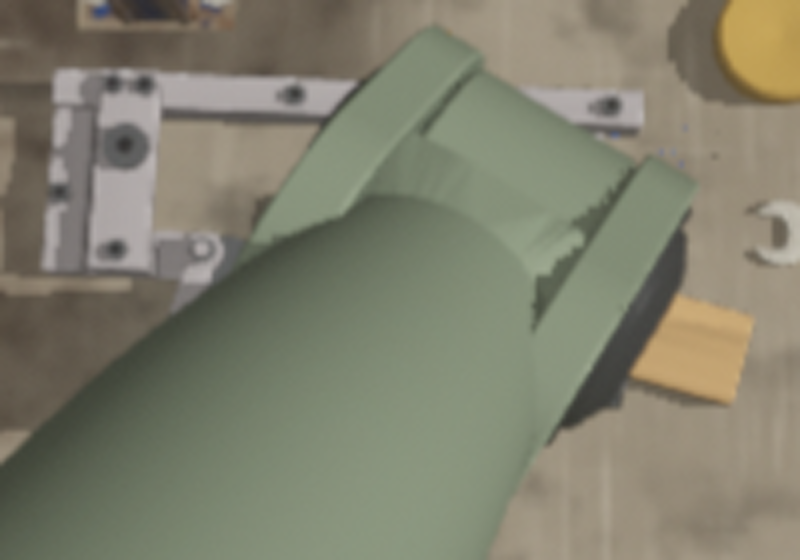

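View pics/a3scenec.png

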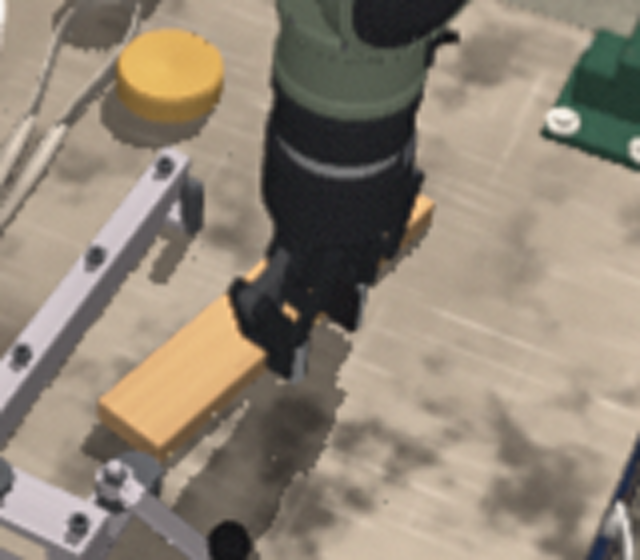

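```bash
cat >> h.py <<'E'
from scipy.optimize import least_squares
BC={'LB':(23,120,18),'LF':(-23,120,18),'TF':(-23,-120,18),'TB':(23,-120,18)}
def fitb(obs,x0=(540,-200,-.2)):
    """obs: list (cam, corner, uv)"""
    def res(j): return np.concatenate([(proj(c,jig2w(j,[BC[k]]))-np.array(uv))[0] for c,k,uv in obs])
    r=least_squares(res,x0); cj=w2j(r.x[None])[0]; th=r.x[2]-JIG[2]
    print('blank jig',cj.round(1),'theta deg %.2f'%np.degrees(th),'res',r.fun.round(1))
    C={k:(cj+[np.cos(th)*v[0]-np.sin(th)*v[1],np.sin(th)*v[0]+np.cos(th)*v[1]]).round(1) for k,v in BC.items()}
    print(C); return r.x
def u(x,y,x0,y0,k=4): return ((x+.5)/k-.5+x0,(y+.5)/k-.5+y0)
E
python3 -c "
from h import *
fitb([('scene','LB',u(98,404,240,150)),('scene','LF',u(160,446,240,150)),('top','TB',u(752,318,175,170)),('top','TF',u(732,403,175,170))])"
```

```text
blank jig [-85.9 -92.8] theta deg -13.34 res [-0.3 -0.6  0.1  1.   0.5 -0.6 -0.2  0.6]
{'LB': array([-35.9,  18.6]), 'LF': array([-80.6,  29.3]), 'TF': array([-136. , -204.3]), 'TB': array([ -91.2, -214.9])}
```

Call:
{"api": "move_arm", "payload": {"deltas": [[0,-0.2,-0.8,0.005,0,0],[0,-0.4,-1.6,0.01,0,0],[0,-0.4,-1.7,0.01,0,0]]}}

```text
t: 3.3
tcp_pos: [507.3, -211.8, 3.5]
orientation: [-3.066, 1.569, -0.205]
wrist_force: [-0.6, 0.8, 0.7]
gripper_width: 0.501
```

```bash
python3 -c "
from h import *
plan(-70-34,-86,3,-104.15,True)
for n in('scene','top'):
  p,d=env.snapshot(n); cv2.imwrite('pics/a4%s.png'%n,p[:,:,::-1])
  crop(p,*((240,150,400,290) if n=='scene' else (175,170,375,310)),4,'pics/a4%sc.png'%n)
"
```

```text
t 3.30 jig tcp [-98.9 -84.1   3.5] F [-0.6  0.8  0.7] w 0.50
world target [ 502.2 -213.5    3. ] delta [0.05 0.3  0.45] rot [-0.001 -0.002  0.   ]
```

View pics/a4topc.png

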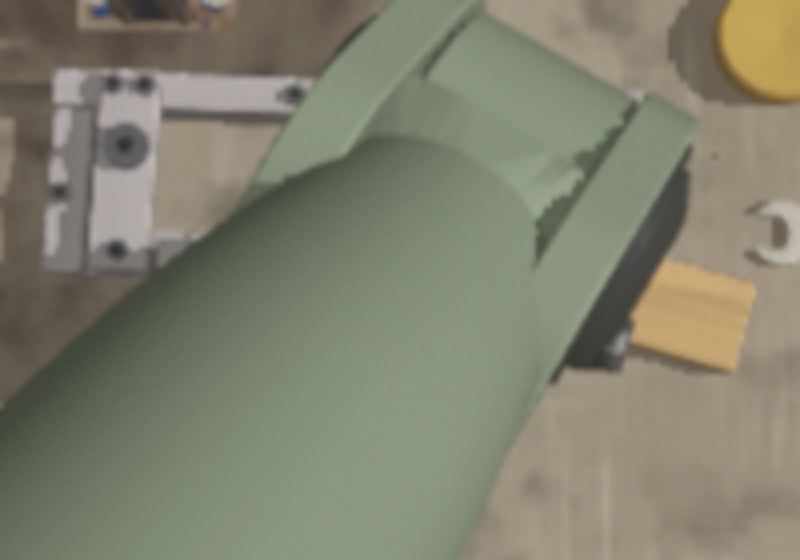

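View pics/a4scenec.png

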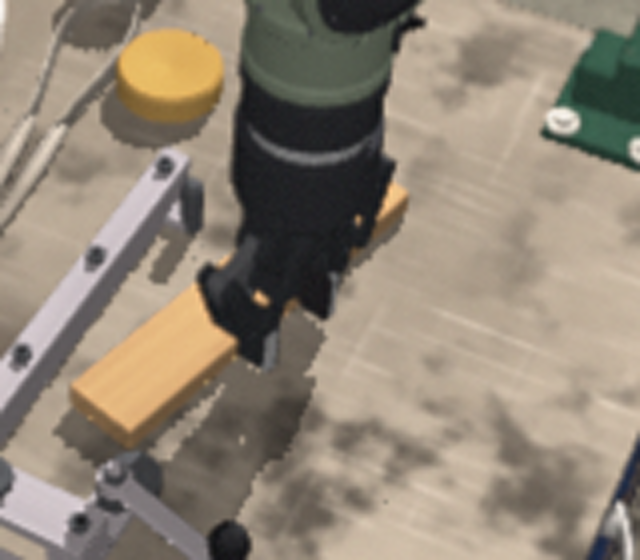

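```bash
python3 -c "
from h import *
fitb([('scene','LB',u(71,393,240,150)),('scene','LF',u(129,436,240,150)),('top','TB',u(756,288,175,170)),('top','TF',u(736,371,175,170))])"
```

```text
blank jig [-69.7 -93.3] theta deg -13.60 res [-0.1 -1.2  1.   0.1 -0.2 -0.9 -0.9  0.6]
{'LB': array([-19.1,  17.9]), 'LF': array([-63.8,  28.8]), 'TF': array([-120.3, -204.5]), 'TB': array([ -75.6, -215.3])}
```

Call:
{"api": "move_arm", "payload": {"deltas": [[0,0,1.5,0,0,0],[-4,0,2.5,0,0,0],[-7,0,3,0,0,0]], "hand": 0.64}}

```text
t: 3.65
tcp_pos: [473.8, -201.8, 72.9]
orientation: [-0.269, 1.565, 2.592]
wrist_force: [1.0, 0.0, -0.2]
gripper_width: 0.179
```

```bash
python3 -c "
from h import *
print(env.get_state()['joints'].round(3))
plan(-104,-236,50,-13.6,True)
plan(-104,-236,50,166.4,True)
"
```

```text
[-0.546  0.433 -0.488  0.655  0.     2.876]
t 3.65 jig tcp [-132.8  -75.2   72.9] F [ 1.   0.  -0.2] w 0.18
world target [ 497.3 -363.4   50. ] delta [ 2.23 14.89 -6.75] rot [-1.581  0.003  0.005]
t 3.65 jig tcp [-132.8  -75.2   72.9] F [ 1.   0.  -0.2] w 0.18
world target [ 497.3 -363.4   50. ] delta [ 2.23 14.89 -6.75] rot [ 1.56   0.005 -0.003]
```

Call:
{"api": "move_arm", "payload": {"deltas": [[1,14.9,-6.8,-1.58,0,0],[1,14.9,-6.8,-1.58,0,0],[1,14.9,-6.8,-1.58,0,0],[1,14.9,-6.8,-1.58,0,0],[1,14.9,-6.8,-1.58,0,0]]}}

```text
t: 4.07
tcp_pos: [501.9, -373.4, 63.6]
orientation: [1.738, 1.564, -1.06]
wrist_force: [1.1, 0.4, 1.0]
gripper_width: 0.182
```

```bash
python3 -c "
from h import *
plan(-104,-236,50,-13.6,True)
"
```

```text
t 4.07 jig tcp [ -99.1 -245.8   63.6] F [1.1 0.4 1. ] w 0.18
world target [ 497.3 -363.4   50. ] delta [ 1.36 -1.1   0.1 ] rot [-0.957  0.002 -0.007]
```

Call:
{"api": "move_arm", "payload": {"deltas": [[0,-0.7,0.1,-0.95,0,0],[0,-0.7,0.1,-0.95,0,0],[0,-0.7,0.1,-0.95,0,0],[0,-0.7,0.1,-0.95,0,0],[0,-0.7,0.1,-0.95,0,0]]}}

```text
t: 4.48
tcp_pos: [497.1, -359.0, 63.2]
orientation: [-2.865, 1.571, 1.251]
wrist_force: [0.7, 0.3, 0.2]
gripper_width: 0.172
```

```bash
python3 -c "
from h import *
plan(-104,-236,7,-13.6,True)
"
```

```text
t 4.48 jig tcp [-104.3 -231.5   63.2] F [0.7 0.3 0.2] w 0.17
world target [ 497.3 -363.4    7. ] delta [5.62 0.26 0.36] rot [-0.326 -0.     0.   ]
```

Call:
{"api": "move_arm", "payload": {"deltas": [[1,0.2,0.4,-0.326,0,0],[2,0.3,0.4,-0.326,0,0],[3,0.3,0.4,-0.326,0,0],[3,0.3,0.4,-0.326,0,0]]}}

```text
t: 4.82
tcp_pos: [496.3, -363.0, 31.4]
orientation: [-2.071, 1.568, 2.366]
wrist_force: [-0.2, -0.5, -0.3]
gripper_width: 0.179
```

```bash
python3 -c "
from h import *
plan(-104,-236,7,-13.6,True)
for n in('scene','top'):
  p,d=env.snapshot(n); cv2.imwrite('pics/b1%s.png'%n,p[:,:,::-1])
  crop(p,*((240,150,400,290) if n=='scene' else (175,170,375,310)),4,'pics/b1%sc.png'%n)
"
```

```text
t 4.82 jig tcp [-105.  -235.6   31.4] F [-0.2 -0.5 -0.3] w 0.18
world target [ 497.3 -363.4    7. ] delta [2.44 0.11 0.02] rot [-0.005 -0.002  0.003]
```

View pics/b1topc.png

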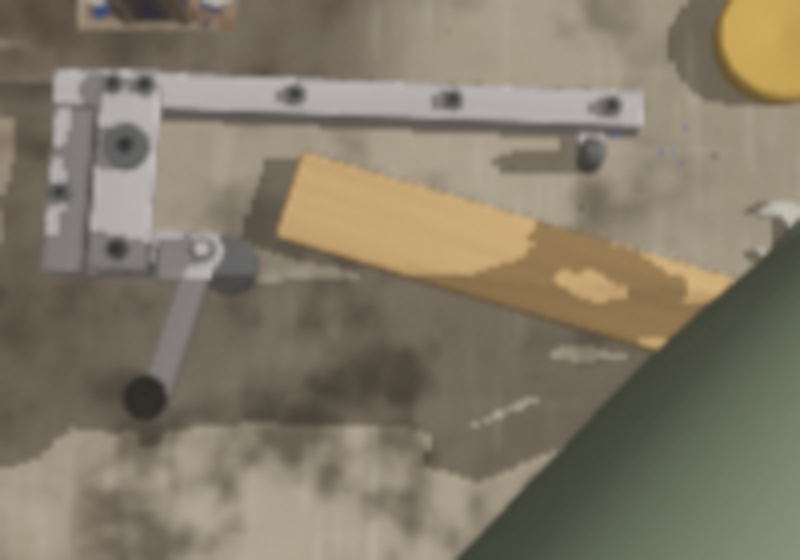

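View pics/b1scenec.png

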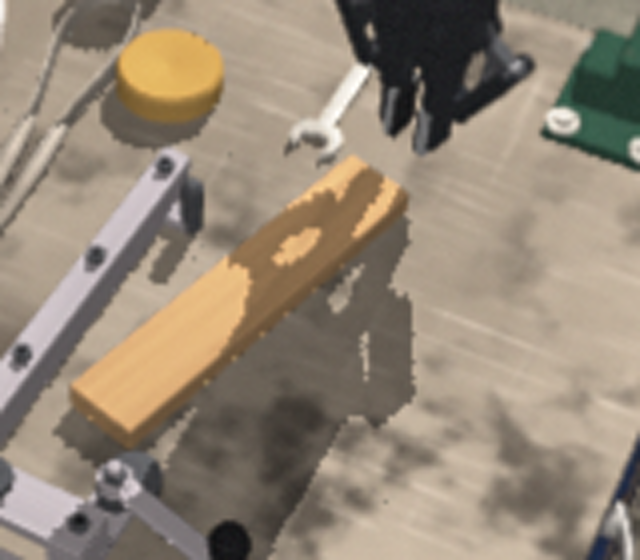

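Call:
{"api": "move_arm", "payload": {"deltas": [[1.2,0.1,0,0,0,0],[2.3,0.1,0,0,0,0],[2.3,0.1,-0.8,0,0,0],[2.3,0.1,-1.4,0,0,0],[2.3,0.1,-2,0,0,0]]}}

```text
t: 5.33
tcp_pos: [503.8, -344.1, 10.0]
orientation: [-1.665, 1.57, 2.771]
wrist_force: [-0.4, -0.2, -0.5]
gripper_width: 0.181
```

Call:
{"api": "move_arm", "payload": {"deltas": [[0,0,-0.6,0,0,0],[0,0,-1.2,0,0,0],[0,0,-1.8,0,0,0],[0,0,-2.4,0,0,0],[0,0,-2.8,0,0,0]]}}

```text
t: 5.75
tcp_pos: [512.0, -317.5, 10.7]
orientation: [0.773, 1.57, -1.073]
wrist_force: [-0.2, -0.8, -0.4]
gripper_width: 0.179
```

```bash
python3 -c "
from h import *
plan(-104,-236,7,-13.6,True)
for n in('scene','top'):
  p,d=env.snapshot(n); cv2.imwrite('pics/b2%s.png'%n,p[:,:,::-1])
  crop(p,*((220,150,380,290) if n=='scene' else (175,170,375,310)),4,'pics/b2%sc.png'%n)
"
```

```text
t 5.75 jig tcp [ -90.8 -189.6   10.7] F [-0.2 -0.8 -0.4] w 0.18
world target [ 497.3 -363.4    7. ] delta [ 0.37 -0.16  4.82] rot [-0.006  0.001 -0.001]
```

View pics/b2topc.png

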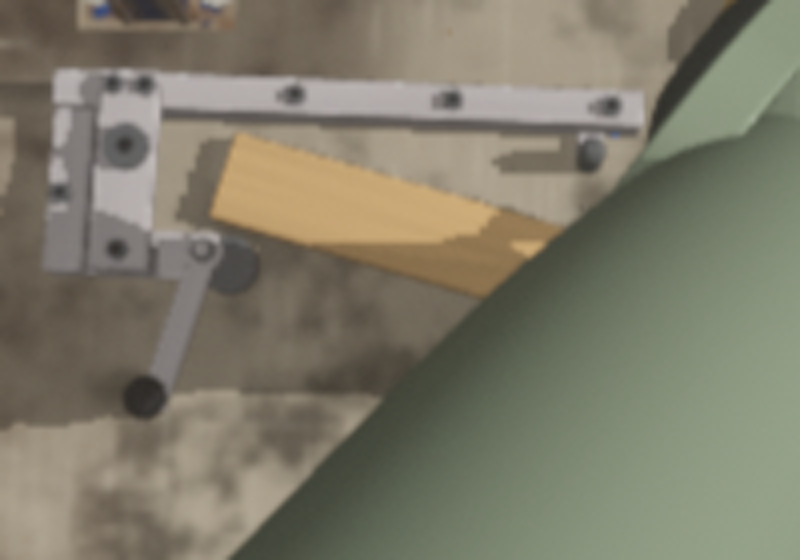

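View pics/b2scenec.png

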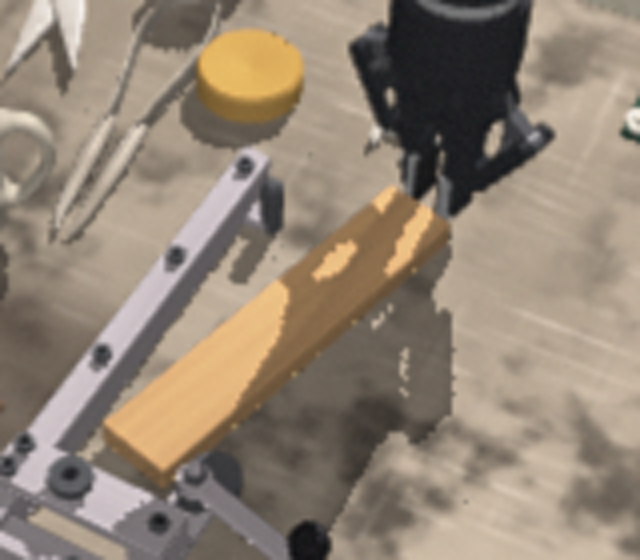

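```bash
python3 -c "
from h import *
fitb([('top','LB',u(236,134,175,170)),('top','LF',u(211,214,175,170)),('scene','LB',u(105,428,220,150)),('scene','LF',u(166,473,220,150)),('scene','TB',u(391,186,220,150)),('scene','TF',u(450,224,220,150))])"
```

```text
blank jig [-59.4 -60.3] theta deg -13.54 res [-0.4 -0.3 -0.9  1.1 -0.7 -1.  -0.3  0.1  0.2 -1.   0.8 -0.5]
{'LB': array([-9. , 50.9]), 'LF': array([-53.7,  61.7]), 'TF': array([-109.9, -171.6]), 'TB': array([ -65.2, -182.4])}
```

Call:
{"api": "move_arm", "payload": {"deltas": [[0,0,1.5,0,0,0],[-3,0,2,0,0,0],[-5.5,0,2,0.12,0,0]], "hand": 0}}

```text
t: 6.1
tcp_pos: [504.6, -338.6, 64.9]
orientation: [-1.674, 1.568, 2.639]
wrist_force: [0.1, 0.0, -0.1]
gripper_width: 0.501
```

```bash
python3 -c "
from h import *
plan(-120,-87,60,-103.6,True)
"
```

```text
t 6.10 jig tcp [ -97.4 -211.    64.9] F [ 0.1  0.  -0.1] w 0.50
world target [ 486.2 -214.    60. ] delta [  0.51  -6.55 -10.76] rot [1.441 0.002 0.002]
```

Call:
{"api": "move_arm", "payload": {"deltas": [[0,-6.5,-10.7,1.44,0,0],[0,-6.5,-10.7,1.44,0,0],[0,-6.5,-10.7,1.44,0,0],[0,-6.5,-10.7,1.44,0,0],[0,-6.5,-10.7,1.44,0,0]]}}

```text
t: 6.52
tcp_pos: [486.4, -211.9, 65.4]
orientation: [-1.124, 1.569, 2.563]
wrist_force: [0.1, 0.8, 0.5]
gripper_width: 0.501
```

```bash
python3 -c "
from h import *
plan(-120,-87,60,-103.6,True)
"
```

```text
t 6.52 jig tcp [-119.8  -84.9   65.4] F [0.1 0.8 0.5] w 0.50
world target [ 486.2 -214.    60. ] delta [0.54 0.17 0.13] rot [0.816 0.001 0.001]
```

Call:
{"api": "move_arm", "payload": {"deltas": [[1,0.1,0.1,0.816,0,0],[2,0.1,0.1,0.816,0,0],[3,0.1,0.1,0.816,0,0],[3,0.1,0.1,0.816,0,0],[3,0.1,0.1,0.816,0,0]]}}

```text
t: 6.93
tcp_pos: [486.5, -215.7, 34.6]
orientation: [-0.458, 1.57, 2.601]
wrist_force: [-0.0, 0.3, 0.4]
gripper_width: 0.5
```

```bash
python3 -c "
from h import *
plan(-115,-88,4,-103.6,True)
"
```

```text
t 6.93 jig tcp [-119.6  -88.7   34.6] F [-0.   0.3  0.4] w 0.50
world target [ 491.2 -215.2    4. ] delta [ 3.06 -0.09 -0.46] rot [0.188 0.001 0.   ]
```

Call:
{"api": "move_arm", "payload": {"deltas": [[1.2,0,-0.1,0.12,0,0],[2.4,0,-0.3,0.188,0,0],[3.1,0,-0.5,0.188,0,0],[3.1,0,-0.5,0.188,0,0]]}}

```text
t: 7.27
tcp_pos: [491.4, -215.6, 3.0]
orientation: [-0.305, 1.569, 2.574]
wrist_force: [-0.3, -0.3, 0.1]
gripper_width: 0.504
```

```bash
python3 -c "
from h import *
plan(-98.5,-92,4,-103.6,True)
plan(-78.9,-101.6,4,-96,True)
for n in('scene','top'):
  p,d=env.snapshot(n); cv2.imwrite('pics/c1%s.png'%n,p[:,:,::-1])
  crop(p,*((220,150,380,290) if n=='scene' else (175,170,375,310)),4,'pics/c1%sc.png'%n)
"
```

```text
t 7.27 jig tcp [-114.7  -88.4    3. ] F [-0.3 -0.3  0.1] w 0.50
world target [ 507.5 -219.7    4. ] delta [-0.11 -0.02 -1.66] rot [0.008 0.002 0.001]
t 7.27 jig tcp [-114.7  -88.4    3. ] F [-0.3 -0.3  0.1] w 0.50
world target [ 526.8 -229.9    4. ] delta [-0.11  0.47 -3.79] rot [-0.125  0.002  0.001]
```

View pics/c1scenec.png

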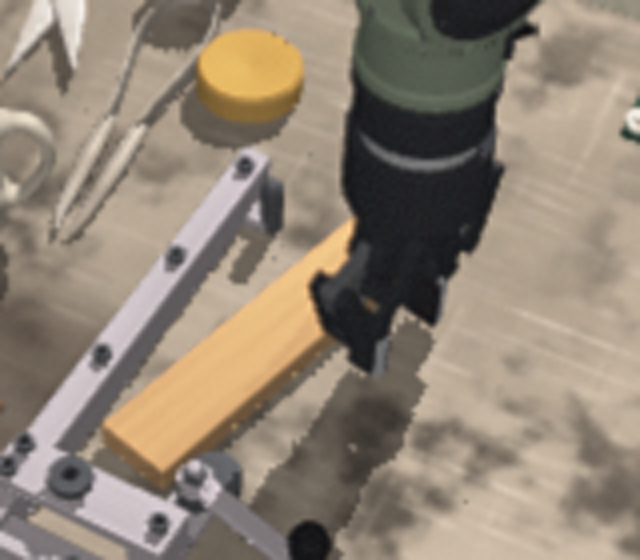

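Call:
{"api": "move_arm", "payload": {"deltas": [[0,0,-1.0,0,0,0],[0,0,-1.6,0,0,0],[0,0.1,-2.1,-0.03,0,0],[0,0.2,-2.6,-0.055,0,0],[0,0.3,-3.1,-0.08,0,0]]}}

```text
t: 7.78
tcp_pos: [521.4, -226.3, 4.7]
orientation: [0.2, 1.57, -3.123]
wrist_force: [-2.9, 0.1, 1.0]
gripper_width: 0.502
```

```bash
python3 -c "
from h import *
plan(-78.9,-101.6,4,-96,True)
"
```

```text
t 7.78 jig tcp [-84.4 -98.2   4.7] F [-2.9  0.1  1. ] w 0.50
world target [ 526.8 -229.9    4. ] delta [ 0.07  0.26 -0.6 ] rot [-0.044  0.    -0.   ]
```

Call:
{"api": "move_arm", "payload": {"deltas": [[0,0.1,-0.4,-0.025,0,0],[0,0.2,-0.7,-0.044,0,0],[0,0.2,-0.7,-0.044,0,0]]}}

```text
t: 8.03
tcp_pos: [528.7, -229.9, 4.4]
orientation: [2.875, 1.57, -0.405]
wrist_force: [-0.4, 0.2, 0.4]
gripper_width: 0.498
```

```bash
python3 -c "
from h import *
plan(-78.9,-101.6,4,-96,True)
for n in('scene','top'):
  p,d=env.snapshot(n); cv2.imwrite('pics/c2%s.png'%n,p[:,:,::-1])
  crop(p,*((220,150,380,290) if n=='scene' else (175,170,375,310)),4,'pics/c2%sc.png'%n)
"
```

```text
t 8.03 jig tcp [ -77.  -101.5    4.4] F [-0.4  0.2  0.4] w 0.50
world target [ 526.8 -229.9    4. ] delta [0.04 0.03 0.19] rot [-0.001 -0.001 -0.   ]
```

View pics/c2scenec.png

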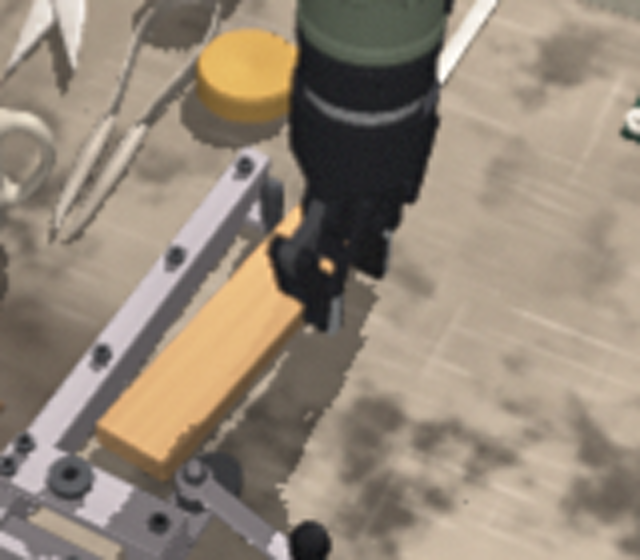

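View pics/c2topc.png

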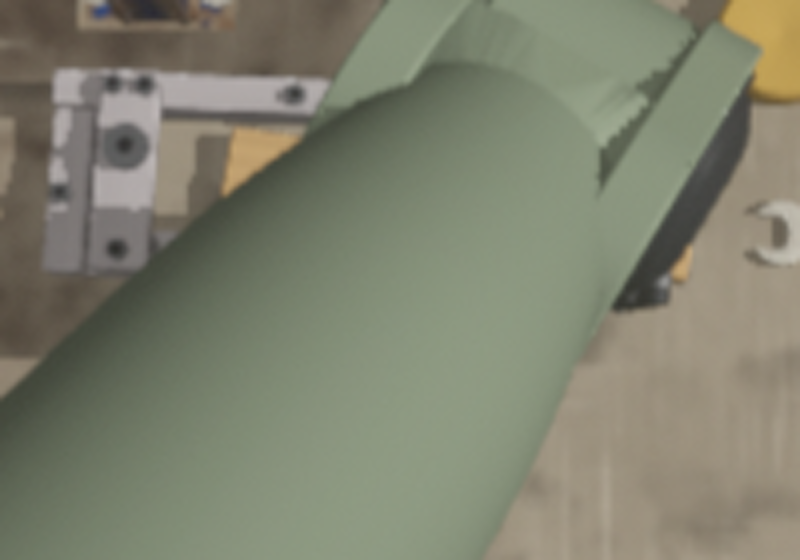

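Call:
{"api": "move_arm", "payload": {"deltas": [[0,0,1.5,0,0,0],[-3.5,0,2.5,0,0,0],[-7,0,2.5,0,0,0],[-7,9,2.5,-0.3,0,0],[-7,12,2.5,-0.6,0,0]], "hand": 0.64}}

```text
t: 8.55
tcp_pos: [493.8, -305.4, 77.1]
orientation: [2.443, 1.566, -0.589]
wrist_force: [0.9, -1.0, -1.3]
gripper_width: 0.186
```

```bash
python3 -c "
from h import *
plan(-62,-224,60,-6,True)
for n in('scene','top'):
  p,d=env.snapshot(n); cv2.imwrite('pics/c3%s.png'%n,p[:,:,::-1])
  crop(p,*((220,150,380,290) if n=='scene' else (175,170,375,310)),4,'pics/c3%sc.png'%n)
"
```

```text
t 8.55 jig tcp [-109.4 -178.1   77.1] F [ 0.9 -1.  -1.3] w 0.19
world target [ 539.6 -352.8   60. ] delta [ 1.74  5.22 -4.02] rot [-1.323e+00 -1.000e-03 -5.000e-03]
```

View pics/c3scenec.png

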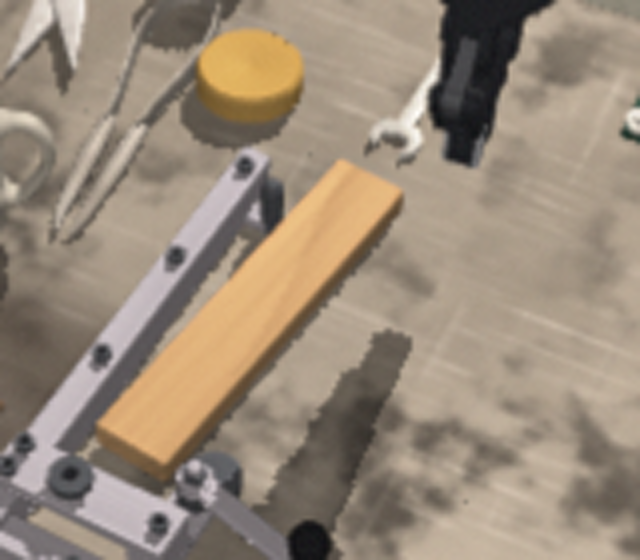

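View pics/c3topc.png

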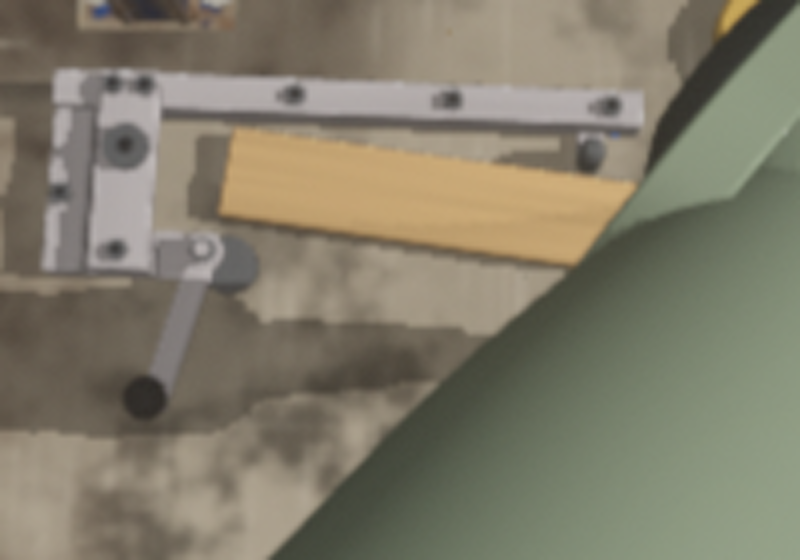

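```bash
python3 -c "
from h import *
fitb([('top','LB',u(232,129,175,170)),('top','LF',u(219,214,175,170)),('scene','LB',u(97,429,220,150)),('scene','LF',u(160,470,220,150)),('scene','TB',u(344,160,220,150)),('scene','TF',u(402,193,220,150))])
p=cv2.imread('pics/c3top.png')[:,:,::-1].copy()
"
```

```text
blank jig [-41.2 -63.2] theta deg -5.88 res [-0.8 -0.5 -1.3  0.2 -0.6 -0.9  1.2 -0.6 -0.7 -0.5  1.3 -0.4]
{'LB': array([-6. , 53.8]), 'LF': array([-51.8,  58.6]), 'TF': array([ -76.4, -180.2]), 'TB': array([ -30.6, -184.9])}
```

Call:
{"api": "move_arm", "payload": {"deltas": [[1,4.5,-4.3,-1.32,0,0],[1,4.5,-4.3,-1.32,0,0],[1,4.5,-4.3,-1.32,0,0],[1,4.5,-4.3,-1.32,0,0],[1,4.5,-4.3,-1.32,0,0]]}}

```text
t: 9.07
tcp_pos: [539.2, -345.2, 63.5]
orientation: [-1.71, 1.57, 2.162]
wrist_force: [-0.4, -0.4, -0.8]
gripper_width: 0.179
```

Call:
{"api": "move_arm", "payload": {"deltas": [[0,0,0,-0.7,0,0],[0,0,0,-0.7,0,0],[0,0,0,-0.7,0,0],[0,0,0,-0.7,0,0],[0,0,0,-0.7,0,0]]}}

```text
t: 9.48
tcp_pos: [539.1, -344.9, 63.9]
orientation: [-2.436, 1.57, 2.061]
wrist_force: [-0.3, -0.3, -0.0]
gripper_width: 0.18
```

```bash
python3 -c "
from h import *
plan(-57,-213,10,-5.9,True)
"
```

```text
t 9.48 jig tcp [ -62.8 -216.1   63.9] F [-0.3 -0.3 -0. ] w 0.18
world target [ 545. -342.   10.] delta [ 5.39  0.52 -0.4 ] rot [-0.079 -0.001  0.001]
```

Call:
{"api": "move_arm", "payload": {"deltas": [[2,0.5,0,-0.08,0,0],[4,0.5,0,-0.08,0,0],[5.3,0.5,-0.2,-0.08,0,0],[5.3,0.5,-0.4,-0.08,0,0]]}}

```text
t: 9.82
tcp_pos: [542.9, -340.6, 7.9]
orientation: [-2.152, 1.565, 2.419]
wrist_force: [-0.7, 1.4, -0.0]
gripper_width: 0.181
```

```bash
python3 -c "
from h import *
plan(-57,-213,10,-5.9,True)
for n in('scene',):
  p,d=env.snapshot(n); cv2.imwrite('pics/d1%s.png'%n,p[:,:,::-1])
  crop(p,*((220,150,380,290) if n=='scene' else (175,170,375,310)),4,'pics/d1%sc.png'%n)
"
```

```text
t 9.82 jig tcp [ -59.2 -211.6    7.9] F [-0.7  1.4 -0. ] w 0.18
world target [ 545. -342.   10.] delta [-0.21  0.23  0.11] rot [-0.005 -0.003  0.005]
```

View pics/d1scenec.png

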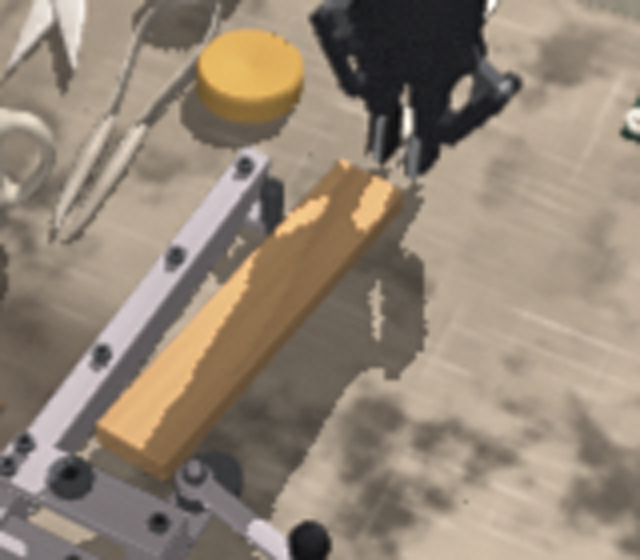

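Call:
{"api": "move_arm", "payload": {"deltas": [[-0.1,0.2,-1,0,0,0],[-0.1,0.2,-1.7,0,0,0],[-0.1,0.2,-2.3,0,0,0],[-0.1,0.2,-3,0,0,0],[-0.1,0.15,-3.7,0,0,0]]}}

```text
t: 10.28
tcp_pos: [552.6, -306.5, 13.5]
orientation: [0.771, 1.568, -0.94]
wrist_force: [0.0, -2.6, 2.1]
gripper_width: 0.181
```

Call:
{"api": "move_arm", "payload": {"deltas": [[0,0,-0.6,0,0,0],[0,0,-1.2,0,0,0],[0,-0.05,-1.8,0,0,0],[0,-0.1,-2.4,0,0,0],[0,-0.1,-2.5,0,0,0]]}}

```text
t: 10.7
tcp_pos: [554.1, -280.2, 12.2]
orientation: [-2.592, 1.57, 1.981]
wrist_force: [-0.2, -2.3, 1.2]
gripper_width: 0.178
```

```bash
python3 -c "
from h import *
plan(-57,-213,10,-5.9,True)
for n in('scene','top'):
  p,d=env.snapshot(n); cv2.imwrite('pics/d2%s.png'%n,p[:,:,::-1])
  crop(p,*((200,150,360,290) if n=='scene' else (175,170,375,310)),4,'pics/d2%sc.png'%n)
"
```

```text
t 10.70 jig tcp [ -49.9 -150.9   12.2] F [-0.2 -2.3  1.2] w 0.18
world target [ 545. -342.   10.] delta [ 0.22 -0.04  6.25] rot [-0.004 -0.001  0.   ]
```

View pics/d2scenec.png

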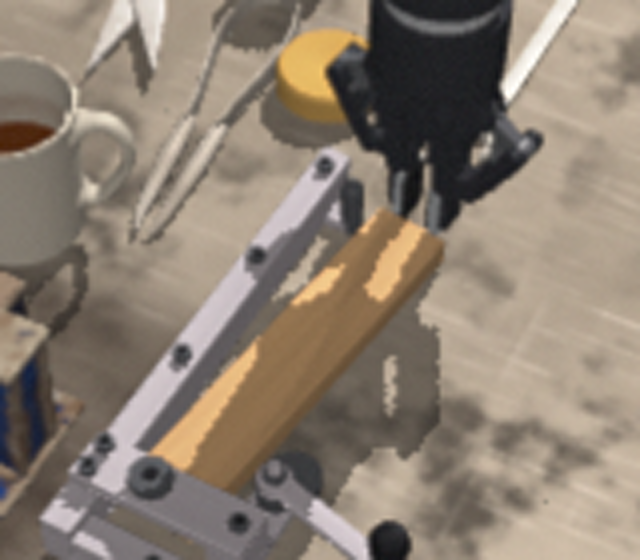

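View pics/d2topc.png

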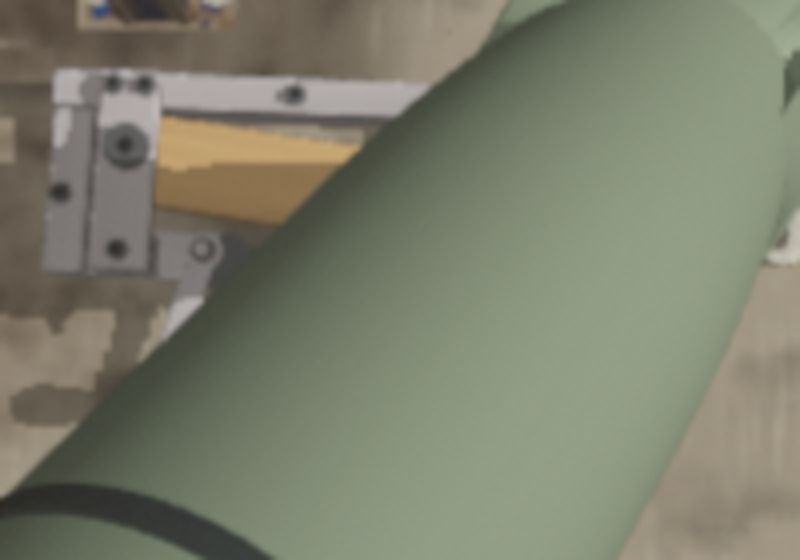

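```bash
python3 -c "
from h import *
fitb([('scene','TB',u(386,209,200,150)),('scene','TF',u(443,243,200,150))])
e=back('top',[u(162,117,175,170),u(370,146,175,170),u(157,205,175,170),u(285,225,175,170)],18);print(w2j(e))
"
```

```text
blank jig [-27.  -17.4] theta deg -11.79 res [-0.6 -0.7  0.6  0.7]
{'LB': array([20. , 95.4]), 'LF': array([-25. , 104.8]), 'TF': array([ -74. , -130.1]), 'TB': array([ -29. , -139.5])}
[[ -2.09902179  88.63934746]
 [-12.96830156 -18.9959836 ]
 [-47.85139402  87.82655198]
 [-55.44253474  21.98996901]]
```

Call:
{"api": "move_arm", "payload": {"deltas": [[0.1,-0.06,-0.5,0,0,0],[0.2,-0.1,-1.0,0,0,0],[0.2,-0.15,-1.5,0,0,0],[0.2,-0.19,-1.8,0,0,0],[0.2,-0.19,-1.9,0,0,0]]}}

```text
t: 11.22
tcp_pos: [554.7, -261.4, 10.1]
orientation: [-2.259, 1.57, 2.314]
wrist_force: [0.4, -0.5, 0.9]
gripper_width: 0.182
```

```bash
python3 -c "
from h import *
plan(-50,-128,10,-5.9,True)
for n in('scene','top'):
  p,d=env.snapshot(n); cv2.imwrite('pics/d3%s.png'%n,p[:,:,::-1])
  crop(p,*((200,150,360,290) if n=='scene' else (175,170,375,310)),4,'pics/d3%sc.png'%n)
"
```

```text
t 11.22 jig tcp [ -50.  -132.1   10.1] F [ 0.4 -0.5  0.9] w 0.18
world target [ 554.8 -257.3   10. ] delta [ 0.01 -0.05 -0.41] rot [-0.004 -0.001  0.001]
```

View pics/d3scenec.png

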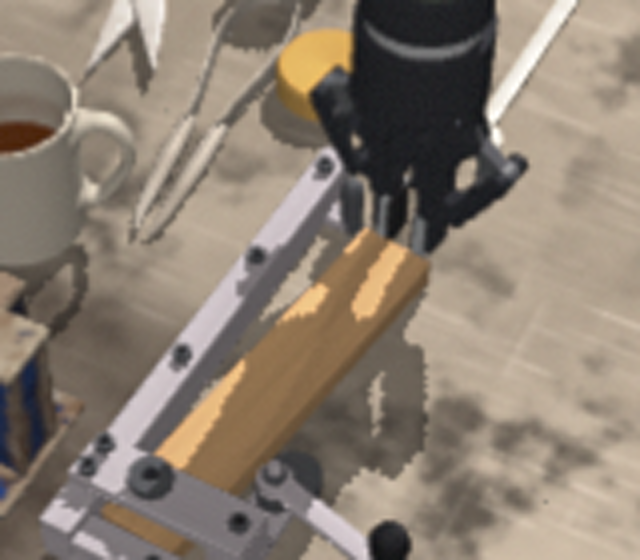

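View pics/d3topc.png

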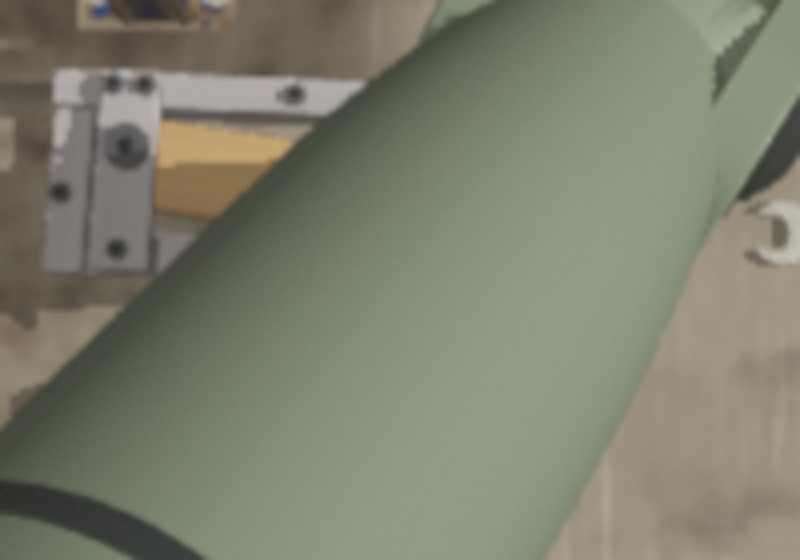

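Call:
{"api": "move_arm", "payload": {"deltas": [[0,-0.02,-0.15,0,0,0],[0,-0.03,-0.25,0,0,0],[0,-0.03,-0.25,0,0,0]]}}

```text
t: 11.57
tcp_pos: [554.9, -259.8, 10.1]
orientation: [-1.293, 1.57, -3.005]
wrist_force: [-0.5, -1.2, -0.6]
gripper_width: 0.178
```

Call:
{"api": "move_arm", "payload": {"deltas": [[0,-0.01,-0.1,0,0,0],[0,-0.02,-0.2,0,0,0],[0,-0.02,-0.2,0,0,0]]}}

```text
t: 11.82
tcp_pos: [555.6, -259.7, 10.7]
orientation: [0.306, 1.567, -1.406]
wrist_force: [0.1, -5.2, -1.1]
gripper_width: 0.181
```

Call:
{"api": "move_arm", "payload": {"deltas": [[0,-0.02,-0.2,0,0,0],[0,-0.02,-0.3,0,0,0],[0,-0.02,-0.3,0,0,0]]}}

```text
t: 12.07
tcp_pos: [556.4, -259.5, 11.4]
orientation: [0.29, 1.562, -1.424]
wrist_force: [-0.3, -11.1, -0.7]
gripper_width: 0.179
```

```bash
python3 -c "
from h import *
plan(-50,-128,10,-5.9,True)
for n in('scene','top'):
  p,d=env.snapshot(n); cv2.imwrite('pics/d4%s.png'%n,p[:,:,::-1])
  crop(p,*((200,150,360,290) if n=='scene' else (175,170,375,310)),4,'pics/d4%sc.png'%n)
"
```

```text
t 12.07 jig tcp [ -48.3 -130.2   11.4] F [ -0.3 -11.1  -0.7] w 0.18
world target [ 554.8 -257.3   10. ] delta [ 0.14 -0.19 -0.2 ] rot [-0.007  0.009 -0.003]
```

View pics/d4scenec.png

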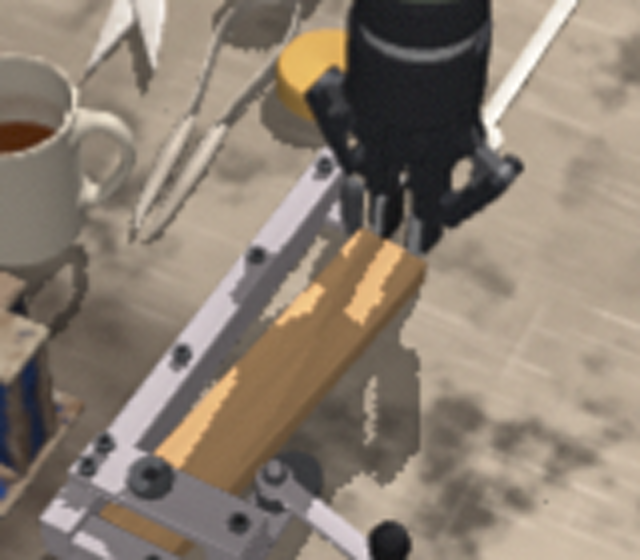

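Call:
{"api": "move_arm", "payload": {"deltas": [[0,0,0.8,0,0,0],[0,-0.3,2,0,0,0],[-4,-0.5,3,0,0,0],[-8,-3,4,0,0,0],[-8,-7,6,0.1,0,0]], "hand": 0}}

```text
t: 12.58
tcp_pos: [489.1, -304.8, 94.9]
orientation: [1.331, 1.56, -0.478]
wrist_force: [1.0, -2.5, 1.2]
gripper_width: 0.502
```

```bash
python3 -c "
from h import *
plan(-90,-90,60,-95,True)
for n in('scene','top'):
  p,d=env.snapshot(n); cv2.imwrite('pics/d5%s.png'%n,p[:,:,::-1])
  crop(p,*((200,150,360,290) if n=='scene' else (175,170,375,310)),4,'pics/d5%sc.png'%n)
"
```

```text
t 12.58 jig tcp [-114.1 -177.6   94.9] F [ 1.  -2.5  1.2] w 0.50
world target [ 516.1 -218.    60. ] delta [ 3.47  0.53 -9.08] rot [ 1.453 -0.005 -0.01 ]
```

View pics/d5scenec.png

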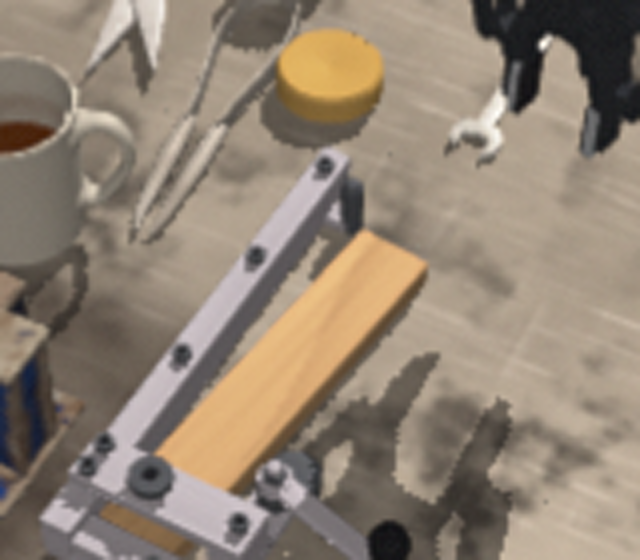

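View pics/d5topc.png

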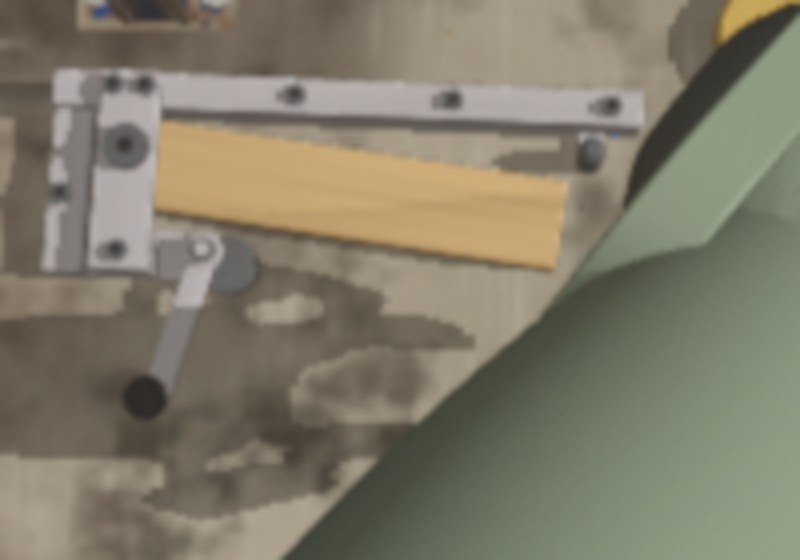

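```bash
python3 -c "
from h import *
fitb([('top','TB',u(568,182,175,170)),('top','TF',u(553,270,175,170)),('scene','TB',u(371,231,200,150)),('scene','TF',u(427,267,200,150))])
e=w2j(back('top',[u(168,121,175,170),u(568,182,175,170),u(157,210,175,170),u(553,270,175,170)],18));print(e, np.degrees(np.arctan2(e[1]-e[0],1)), np.degrees(np.arctan((e[0,0]-e[1,0])/(e[0,1]-e[1,1]))),np.degrees(np.arctan((e[2,0]-e[3,0])/(e[2,1]-e[3,1]))))
"
```

```text
blank jig [-30.7   1.7] theta deg -9.62 res [ 0.   0.3 -0.8  0.3 -1.1 -1.1  0.9 -0.4]
{'LB': array([ 12.1, 116.2]), 'LF': array([-33.3, 123.9]), 'TF': array([ -73.4, -112.8]), 'TB': array([ -28. , -120.5])}
[[  -4.06945802   85.39872862]
 [ -27.50867581 -120.41311493]
 [ -50.41985937   87.63530706]
 [ -72.66655422 -114.32146405]] [-87.55704072 -89.72161306] 6.49722983656617 6.286114141291538
```

```bash
python3 -c "
from h import *
plan(-95,-40,60,-96.4,True)
"
```

```text
t 12.68 jig tcp [-123.  -176.7   91. ] F [-1.   1.  -0.1] w 0.50
world target [ 512.7 -167.8   60. ] delta [  3.1   -0.15 -13.95] rot [1.469e+00 1.000e-03 1.000e-03]
```

Call:
{"api": "move_arm", "payload": {"deltas": [[1,-0.2,-13.9,1.47,0,0],[1,-0.2,-13.9,1.47,0,0],[1,-0.2,-13.9,1.47,0,0],[1,-0.2,-13.9,1.47,0,0],[1,-0.2,-13.9,1.47,0,0]]}}

```text
t: 13.1
tcp_pos: [514.7, -161.8, 78.4]
orientation: [-1.795, 1.566, 2.075]
wrist_force: [0.5, -0.6, 0.7]
gripper_width: 0.499
```

Call:
{"api": "move_arm", "payload": {"deltas": [[0.5,0,0,0.84,0,0],[1,0,0,0.84,0,0],[1.5,0,0,0.84,0,0],[2,0,0,0.84,0,0],[2,0,0,0.84,0,0]]}}

```text
t: 13.52
tcp_pos: [514.2, -166.0, 57.9]
orientation: [-0.855, 1.567, 2.385]
wrist_force: [-0.1, -0.5, 0.5]
gripper_width: 0.499
```

```bash
python3 -c "
from h import *
plan(-93,-40,4,-96.4,True)
"
```

```text
t 13.52 jig tcp [-93.6 -38.1  57.9] F [-0.1 -0.5  0.5] w 0.50
world target [ 514.7 -167.9    4. ] delta [ 5.39  0.21 -0.05] rot [0.243 0.003 0.002]
```

Call:
{"api": "move_arm", "payload": {"deltas": [[1.5,0.1,0,0.12,0,0],[3,0.2,0,0.243,0,0],[4.5,0.2,0,0.243,0,0],[5.4,0.2,0,0.243,0,0],[5.4,0.2,0,0.243,0,0]]}}

```text
t: 13.93
tcp_pos: [513.6, -167.8, 3.2]
orientation: [-0.44, 1.566, 2.563]
wrist_force: [0.0, 0.1, -0.7]
gripper_width: 0.497
```

```bash
python3 -c "
from h import *
plan(-73,-39,4,-96.4,True)
plan(-54,-39,4,-90,True)
"
```

```text
t 13.93 jig tcp [-94.1 -40.    3.2] F [ 0.   0.1 -0.7] w 0.50
world target [ 534.8 -167.6    4. ] delta [-0.09 -0.32 -2.09] rot [0.006 0.004 0.002]
t 13.93 jig tcp [-94.1 -40.    3.2] F [ 0.   0.1 -0.7] w 0.50
world target [ 553.7 -168.2    4. ] delta [-0.1  -0.52 -3.98] rot [-0.106  0.004  0.002]
```

Call:
{"api": "move_arm", "payload": {"deltas": [[0,-0.2,-1.2,0,0,0],[0,-0.3,-2.0,0,0,0],[0,-0.35,-2.4,-0.025,0,0],[0,-0.4,-2.9,-0.05,0,0],[0,-0.45,-3.3,-0.07,0,0]]}}

```text
t: 14.35
tcp_pos: [549.2, -169.2, 5.8]
orientation: [1.188, 1.57, -2.02]
wrist_force: [-1.0, -1.1, 0.7]
gripper_width: 0.504
```

```bash
python3 -c "
from h import *
plan(-54,-39,4,-90,True)
for n in('scene',):
  p,d=env.snapshot(n); cv2.imwrite('pics/e1%s.png'%n,p[:,:,::-1])
  crop(p,*((200,150,360,290) if n=='scene' else (175,170,375,310)),4,'pics/e1%sc.png'%n)
"
```

```text
t 14.35 jig tcp [-58.5 -40.1   5.8] F [-1.  -1.1  0.7] w 0.50
world target [ 553.7 -168.2    4. ] delta [ 0.18 -0.13 -0.45] rot [-0.034  0.    -0.   ]
```

View pics/e1scenec.png

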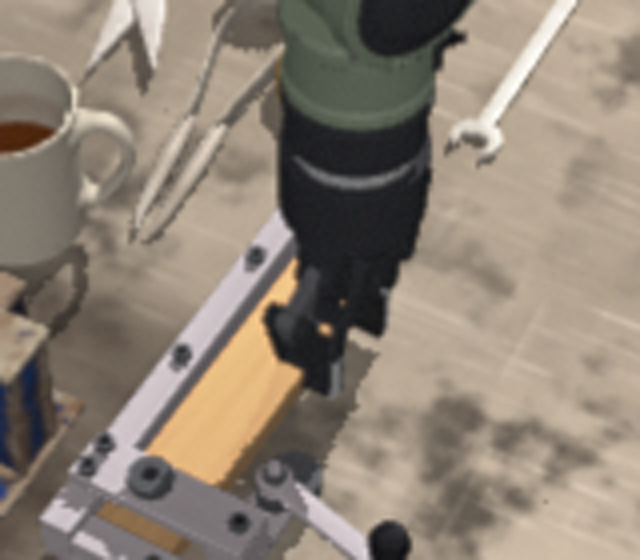

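Continue towards the fence with slight leftward bias, watching the force.

Call:
{"api": "move_arm", "payload": {"deltas": [[0,-0.1,-0.2,-0.017,0,0],[0,-0.15,-0.4,-0.034,0,0],[0,-0.2,-0.6,-0.034,0,0],[0,-0.2,-0.6,-0.034,0,0]]}}

```text
t: 14.73
tcp_pos: [552.6, -167.4, 5.2]
orientation: [0.192, 1.566, -2.985]
wrist_force: [-7.0, -2.0, 3.6]
gripper_width: 0.498
```

```bash
python3 -c "
from h import *
plan(-54,-39,4,-90,True)
for n in('scene','top'):
  p,d=env.snapshot(n); cv2.imwrite('pics/e2%s.png'%n,p[:,:,::-1])
  crop(p,*((200,150,360,290) if n=='scene' else (175,170,375,310)),4,'pics/e2%sc.png'%n)
"
```

```text
t 14.73 jig tcp [-55.2 -38.2   5.2] F [-7.  -2.   3.6] w 0.50
world target [ 553.7 -168.2    4. ] delta [ 0.12  0.08 -0.12] rot [-0.002  0.005 -0.001]
```

View pics/e2scenec.png

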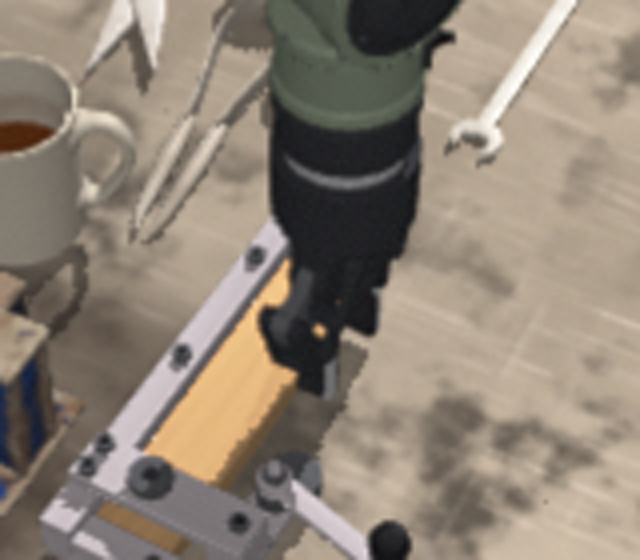

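View pics/e2topc.png

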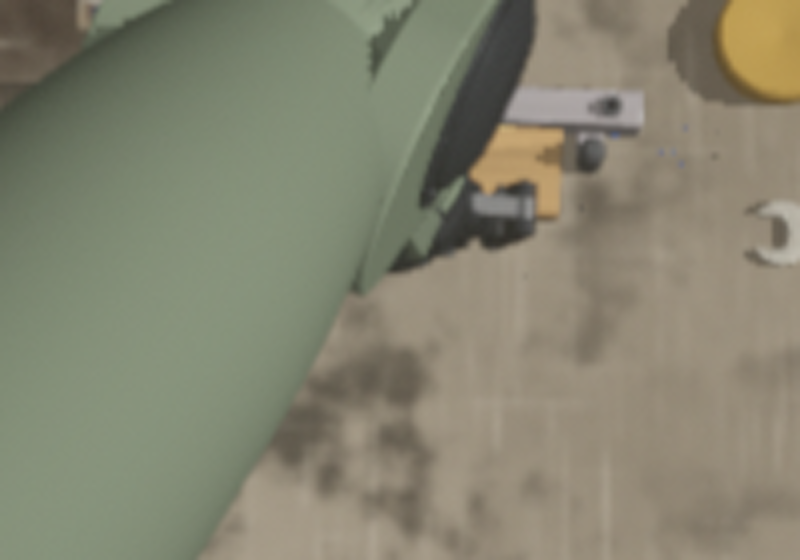

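Call:
{"api": "move_arm", "payload": {"deltas": [[0,0,1,0,0,0],[-2,0,2.5,0,0,0],[-6,0,4,0,0,0],[-9,3,8,0,0,0],[-9,5,11,0,0,0]], "hand": 1}}

```text
t: 15.25
tcp_pos: [454.6, -209.1, 97.4]
orientation: [2.727, 1.563, -0.445]
wrist_force: [0.3, -0.8, -0.4]
gripper_width: 0.0
```

```bash
python3 -c "
from h import *
plan(-54,-39,4,-90,True)
for n in('scene','top'):
  p,d=env.snapshot(n); cv2.imwrite('pics/e3%s.png'%n,p[:,:,::-1])
  crop(p,*((200,150,360,290) if n=='scene' else (175,170,375,310)),4,'pics/e3%sc.png'%n)
"
```

```text
t 15.25 jig tcp [-151.8  -83.2   97.4] F [ 0.3 -0.8 -0.4] w 0.00
world target [ 553.7 -168.2    4. ] delta [ 9.4  -4.42 -9.72] rot [ 0.002 -0.007 -0.003]
```

View pics/e3scenec.png

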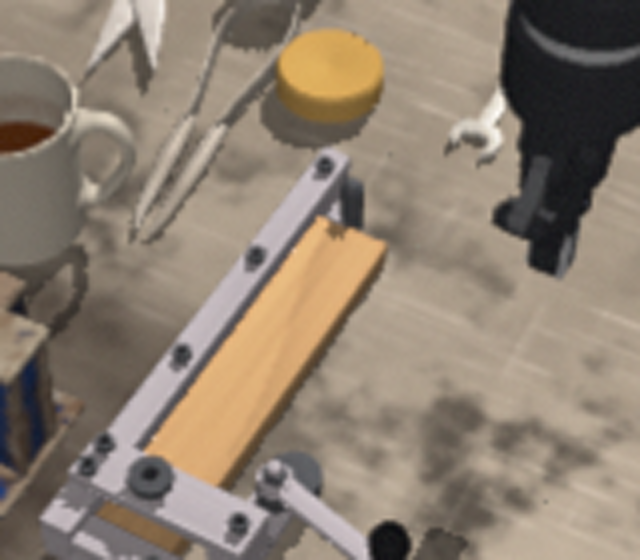

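View pics/e3topc.png

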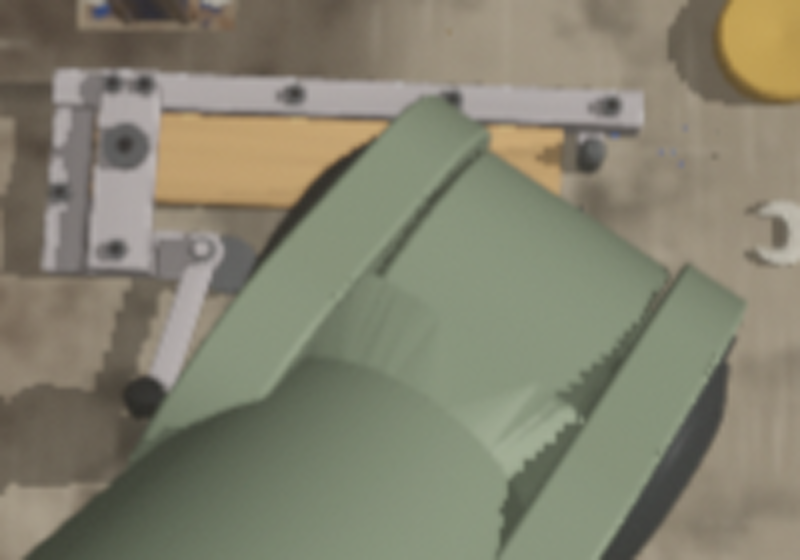

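```bash
python3 -c "
from h import *
e=w2j(back('top',[u(565,130,175,170),u(561,193,175,170),u(156,200,175,170),u(262,206,175,170)],18));print(e)
e=w2j(back('scene',[u(322,217,200,150),u(386,247,200,150),u(150,447,200,150)],18));print(e)
p=cv2.imread('pics/e3scene.png')[:,:,::-1].copy();q=cv2.imread('pics/e3top.png')[:,:,::-1].copy()
from h import JIG
for dy in(4,):
  P=[(0,dy+120,18),(-46,dy+120,18),(-46,dy-120,18),(0,dy-120,18)]
  for im,n in((p,'scene'),(q,'top')):
    cv2.polylines(im,[(proj(n,jig2w(JIG,P))*16).round().astype(int)[:,None]],True,(255,0,0),1,cv2.LINE_AA,4)
P=[(-84,124,8),(-60,124,8)]
a=np.hstack([cv2.resize(p[150:290,200:360],None,fx=2.5,fy=2.5),cv2.resize(q[170:310,175:335],None,fx=2.5,fy=2.5)])
cv2.imwrite('pics/ov3.png',a[:,:,::-1])
"
```

```text
[[  -0.68255735 -118.02986232]
 [ -33.30401877 -117.05843141]
 [ -45.30092581   88.52821533]
 [ -46.18588934   34.28922165]]
[[  -2.20313717 -114.30701909]
 [ -44.94994659 -112.39413968]
 [  -2.17197437   72.01239238]]
```

View pics/ov3.png

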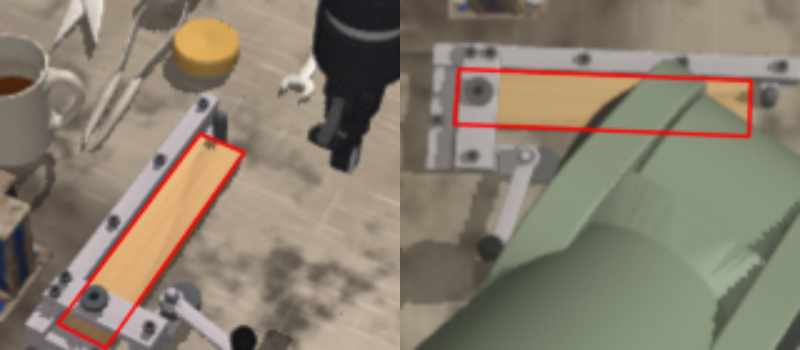

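```bash
python3 -c "
from h import *
print(env.get_state()['joints'].round(2))
plan(-139,112,95,-13,True)
"
```

```text
[-0.59  0.37 -0.52  0.68 -0.    2.59]
t 15.35 jig tcp [-157.2  -84.5   95.6] F [ 0.1  0.6 -0.7] w -0.00
world target [473.8 -14.5  95. ] delta [  0.03 -19.66  -1.69] rot [-1.35   0.    -0.002]
```

Call:
{"api": "move_arm", "payload": {"deltas": [[0,-19.7,-1.7,-1.35,0,0],[0,-19.7,-1.7,-1.35,0,0],[0,-19.7,-1.7,-1.35,0,0],[0,-19.7,-1.7,-1.35,0,0],[0,-19.7,-1.7,-1.35,0,0]]}}

```text
t: 15.77
tcp_pos: [475.7, -8.5, 93.7]
orientation: [-2.424, 1.569, 1.316]
wrist_force: [0.7, -0.1, 0.0]
gripper_width: -0.005
```

```bash
python3 -c "
from h import *
p,d=env.snapshot('top'); cv2.imwrite('pics/f0top.png',p[:,:,::-1]); crop(p,175,170,375,310,4,'pics/f0topc.png')
plan(-139,112,90,-13,True)
"
```

```text
t 15.82 jig tcp [-137.3  122.4   93.6] F [0.8 2.8 1. ] w -0.00
world target [473.8 -14.5  90. ] delta [0.36 0.73 0.76] rot [-0.704 -0.005  0.003]
```

View pics/f0topc.png

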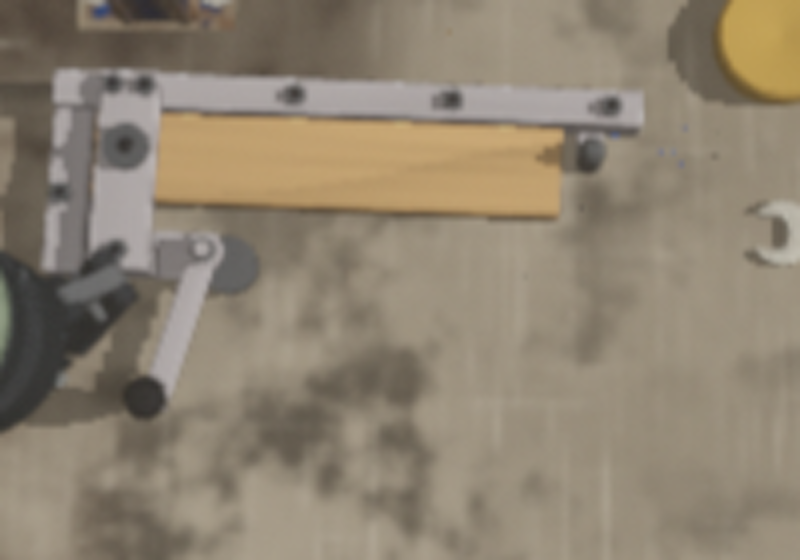

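Call:
{"api": "move_arm", "payload": {"deltas": [[0,0,0,-0.7,0,0],[0,0,0,-0.7,0,0],[0,0,0,-0.7,0,0],[0,0,0,-0.7,0,0],[0,0,0,-0.7,0,0]]}}

```text
t: 16.23
tcp_pos: [475.9, -11.3, 93.5]
orientation: [-3.129, 1.57, 1.234]
wrist_force: [0.2, -0.1, -0.2]
gripper_width: 0.003
```

```bash
python3 -c "
from h import *
plan(-139,112,37,-13,True)
"
```

```text
t 16.23 jig tcp [-136.9  115.2   93.5] F [ 0.2 -0.1 -0.2] w 0.00
world target [473.8 -14.5  37. ] delta [ 5.65 -0.09  0.38] rot [-0.089 -0.001 -0.   ]
```

Call:
{"api": "move_arm", "payload": {"deltas": [[2,0,0.1,-0.09,0,0],[4,0,0.2,-0.09,0,0],[5.6,0,0.2,-0.09,0,0],[5.6,0,0.2,-0.09,0,0]]}}

```text
t: 16.57
tcp_pos: [472.9, -13.1, 35.1]
orientation: [-1.639, 1.566, 2.807]
wrist_force: [-0.3, -0.2, -0.4]
gripper_width: 0.001
```

```bash
python3 -c "
from h import *
plan(-142.5,98.5,37,-13,True)
for n in('scene','top'):
  p,d=env.snapshot(n); cv2.imwrite('pics/f1%s.png'%n,p[:,:,::-1])
  crop(p,*((200,190,360,330) if n=='scene' else (175,170,375,310)),4,'pics/f1%sc.png'%n)
"
```

```text
t 16.57 jig tcp [-139.9  113.4   35.1] F [-0.3 -0.2 -0.4] w 0.00
world target [469.8 -27.9  37. ] delta [-0.19  0.09  1.51] rot [-0.006 -0.     0.005]
```

View pics/f1scenec.png

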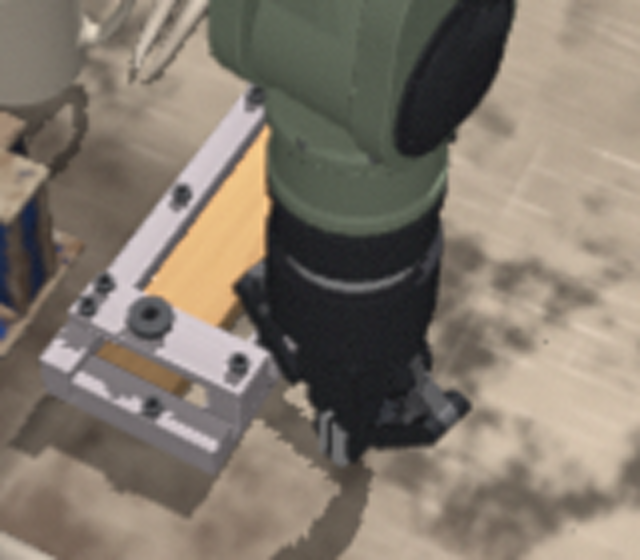

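View pics/f1topc.png

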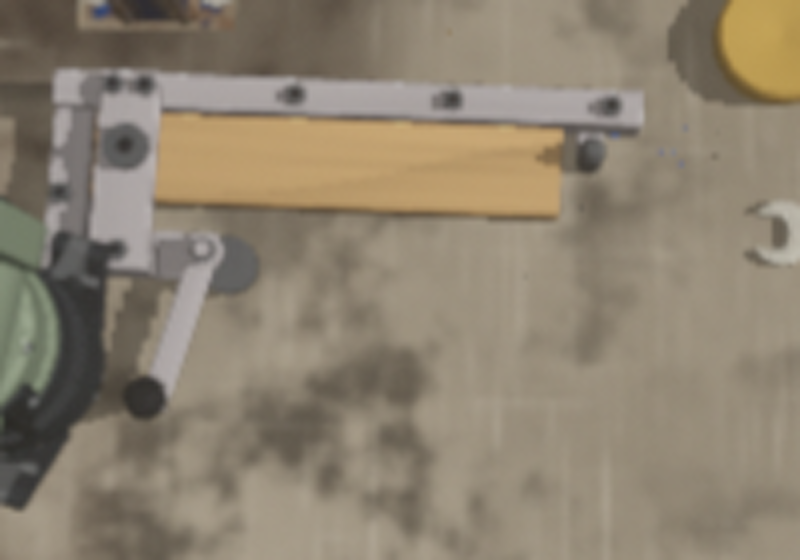

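Call:
{"api": "move_arm", "payload": {"deltas": [[-0.1,0.05,0.7,0,0,0],[-0.2,0.1,1.3,0,0,0],[-0.2,0.1,1.5,0,0,0]]}}

```text
t: 16.92
tcp_pos: [472.6, -28.9, 40.8]
orientation: [2.376, 1.569, 0.538]
wrist_force: [0.5, 2.0, 0.7]
gripper_width: -0.002
```

Call:
{"api": "move_arm", "payload": {"deltas": [[0,-0.14,0.69,-0.087,0,0],[0,-0.23,1.38,-0.175,0,0],[0,-0.25,2.09,-0.262,0,0],[0,-0.21,2.79,-0.349,0,0],[0,-0.11,3.48,-0.436,0,0]]}}

```text
t: 17.33
tcp_pos: [461.8, -61.8, 40.6]
orientation: [2.297, 1.569, 0.9]
wrist_force: [-0.1, 3.2, 2.2]
gripper_width: 0.001
```

```bash
python3 -c "
from h import *
plan(-142.5,98.5,37,12,True)
for n in('scene','top'):
  p,d=env.snapshot(n); cv2.imwrite('pics/f2%s.png'%n,p[:,:,::-1])
  crop(p,*((200,190,360,330) if n=='scene' else (175,170,375,310)),4,'pics/f2%sc.png'%n)
"
```

```text
t 17.33 jig tcp [-149.4   64.3   40.6] F [-0.1  3.2  2.2] w 0.00
world target [469.8 -27.9  37. ] delta [ 0.36  1.38 -3.2 ] rot [-0.002 -0.001 -0.001]
```

View pics/f2scenec.png

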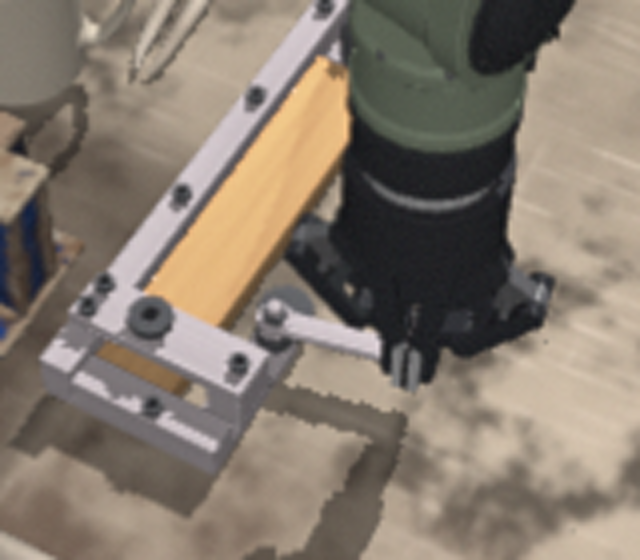

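View pics/f2topc.png

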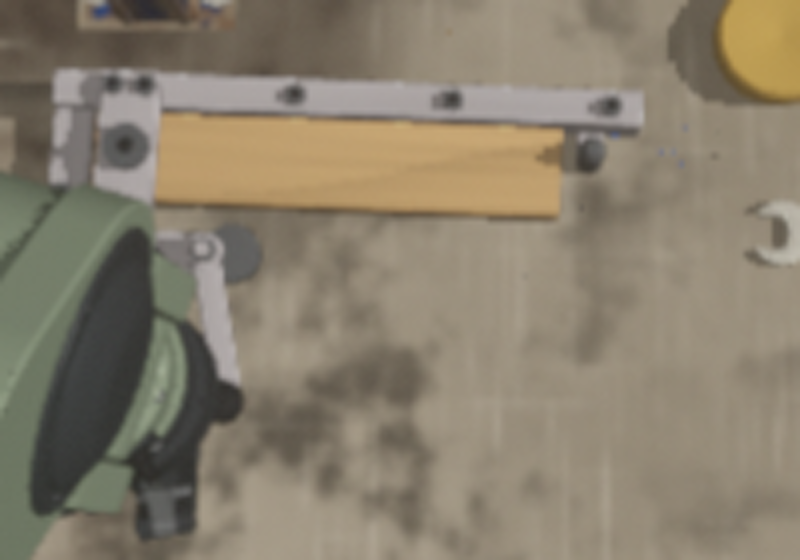

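Call:
{"api": "move_arm", "payload": {"deltas": [[0,-0.14,0.69,-0.087,0,0],[0,-0.23,1.38,-0.175,0,0],[0,-0.25,2.09,-0.262,0,0],[0,-0.21,2.79,-0.349,0,0],[0,-0.11,3.48,-0.436,0,0]]}}

```text
t: 17.85
tcp_pos: [466.1, -96.0, 40.1]
orientation: [2.83, 1.57, 1.867]
wrist_force: [-1.6, 3.5, 1.8]
gripper_width: -0.005
```

```bash
python3 -c "
from h import *
a=np.radians(217);r=np.array([np.cos(a),np.sin(a)]);t=np.array([-r[1],r[0]]);q=np.array([-72,62])+78*r-20*t
plan(*q,37,37,True)
for n in('scene','top'):
  p,d=env.snapshot(n); cv2.imwrite('pics/f3%s.png'%n,p[:,:,::-1])
  crop(p,*((200,190,360,330) if n=='scene' else (175,170,375,310)),4,'pics/f3%sc.png'%n)
"
```

```text
t 17.85 jig tcp [-144.    30.3   40.1] F [-1.6  3.5  1.8] w -0.01
world target [463.8 -95.2  37. ] delta [ 0.31 -0.15 -0.2 ] rot [-0.005 -0.001 -0.   ]
```

View pics/f3topc.png

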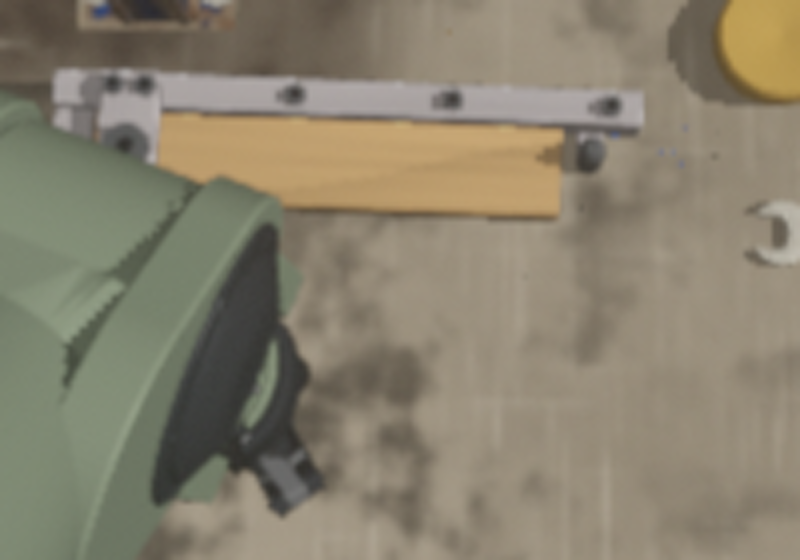

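Step 1 remains met (the blank is seated, the lever is below 1.5 rad). I continue the arc.

Call:
{"api": "move_arm", "payload": {"deltas": [[0,-0.14,0.69,-0.087,0,0],[0,-0.23,1.38,-0.175,0,0],[0,-0.25,2.09,-0.262,0,0],[0,-0.21,2.79,-0.349,0,0],[0,-0.11,3.48,-0.436,0,0]]}}

```text
t: 18.37
tcp_pos: [484.6, -125.0, 39.8]
orientation: [-2.97, 1.569, 2.785]
wrist_force: [-2.0, 2.3, 1.7]
gripper_width: -0.0
```

Call:
{"api": "move_arm", "payload": {"deltas": [[0,-0.14,0.69,-0.087,0,0],[0,-0.23,1.38,-0.175,0,0],[0,-0.23,1.7,-0.2,0,0],[0,-0.23,1.7,-0.2,0,0]]}}

```text
t: 18.7
tcp_pos: [497.9, -135.6, 39.6]
orientation: [-3.028, 1.568, 2.923]
wrist_force: [-2.5, 1.6, 2.2]
gripper_width: 0.006
```

```bash
python3 -c "
from h import *
a=np.radians(260);r=np.array([np.cos(a),np.sin(a)]);t=np.array([-r[1],r[0]]);q=np.array([-72,62])+78*r-20*t
plan(*q,37,80,True)
for n in('scene','top'):
  p,d=env.snapshot(n); cv2.imwrite('pics/f4%s.png'%n,p[:,:,::-1])
  crop(p,*((200,170,360,310) if n=='scene' else (175,170,375,310)),4,'pics/f4%sc.png'%n)
"
```

```text
t 18.70 jig tcp [-110.9   -8.2   39.6] F [-2.5  1.6  2.2] w 0.01
world target [ 503.4 -138.9   37. ] delta [ 0.26 -0.13  0.64] rot [-0.124 -0.002  0.   ]
```

View pics/f4topc.png

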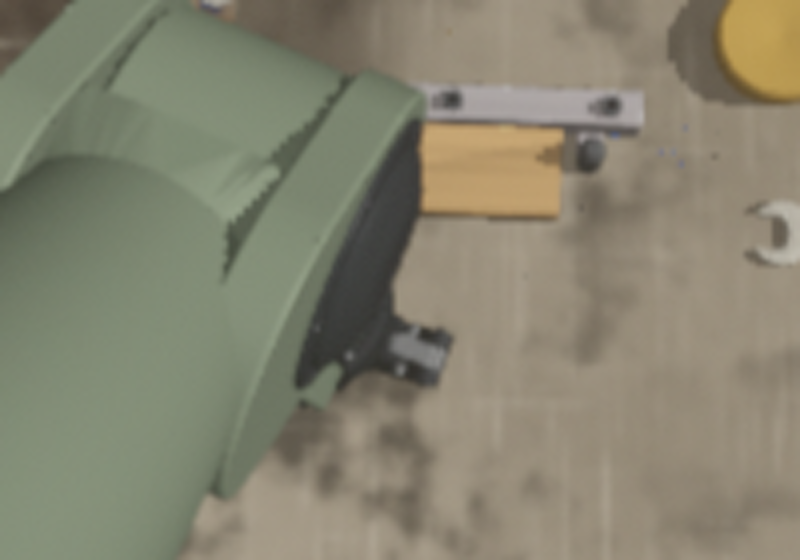

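View pics/f4scenec.png

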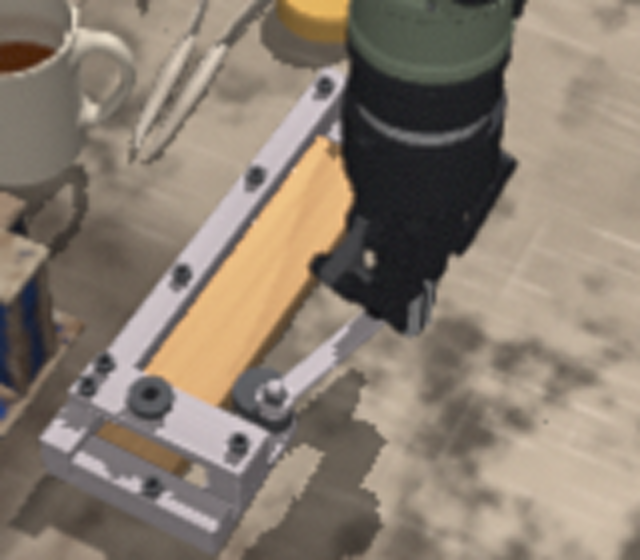

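Call:
{"api": "move_arm", "payload": {"deltas": [[0,-0.1,0.5,-0.06,0,0],[0,-0.18,0.9,-0.11,0,0],[0,-0.2,1.2,-0.124,0,0],[0,-0.2,1.2,-0.124,0,0]]}}

```text
t: 19.13
tcp_pos: [504.2, -139.8, 39.0]
orientation: [3.095, 1.56, 2.888]
wrist_force: [-12.6, 3.2, 11.7]
gripper_width: 0.004
```

Call:
{"api": "move_arm", "payload": {"deltas": [[0,0,0.3,0,0,0],[0,0,0.4,0,0,0],[0,0,0.4,0,0,0]]}}

```text
t: 19.38
tcp_pos: [504.4, -139.9, 38.5]
orientation: [-3.108, 1.554, 2.968]
wrist_force: [-20.9, 5.3, 15.6]
gripper_width: 0.0
```

```bash
python3 -c "
from h import *
a=np.radians(260);r=np.array([np.cos(a),np.sin(a)]);t=np.array([-r[1],r[0]]);q=np.array([-72,62])+78*r-20*t
plan(*q,37,80,True)
for n in('scene','top'):
  p,d=env.snapshot(n); cv2.imwrite('pics/f5%s.png'%n,p[:,:,::-1])
  crop(p,*((200,170,360,310) if n=='scene' else (175,170,375,310)),4,'pics/f5%sc.png'%n)
"
```

```text
t 19.38 jig tcp [-104.3  -12.4   38.5] F [-20.9   5.3  15.6] w 0.00
world target [ 503.4 -138.9   37. ] delta [ 0.15  0.09 -0.11] rot [ 0.    -0.017  0.001]
```

View pics/f5scenec.png

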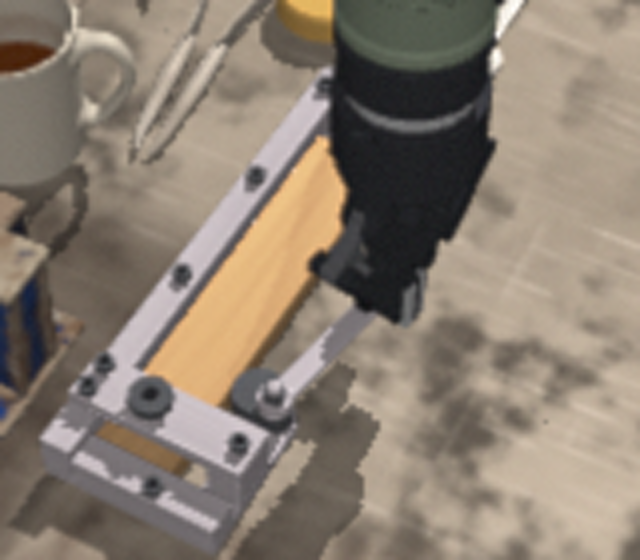

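Call:
{"api": "move_arm", "payload": {"deltas": [[0,0,-0.8,0,0,0],[0,0,-2,0,0,0],[-4,0,-4,0,0,0],[-8,0,-8,0,0,0],[-12,0,-12,0,0,0]]}}

```text
t: 19.9
tcp_pos: [418.6, -123.1, 137.4]
orientation: [-0.402, 1.569, -0.609]
wrist_force: [0.0, -0.3, 0.3]
gripper_width: -0.002
```

Call:
{"api": "move_arm", "payload": {"deltas": [[-4,0,-4,0,0,0],[-6,0,-8,0,0,0],[-6,0,-10,0,0,0],[-6,0,-10,0,0,0]]}}

```text
t: 20.23
tcp_pos: [316.7, -101.1, 198.2]
orientation: [-0.841, 1.569, -1.049]
wrist_force: [-0.4, 0.8, -0.8]
gripper_width: 0.0
```

```bash
python3 -c "
from h import *
plan(-200,0,100,80,True)
for n in('scene','top'):
  p,d=env.snapshot(n); cv2.imwrite('pics/g1%s.png'%n,p[:,:,::-1])
  crop(p,*((200,170,360,310) if n=='scene' else (175,170,375,310)),4,'pics/g1%sc.png'%n)
"
```

```text
t 20.23 jig tcp [-293.1   20.3  198.2] F [-0.4  0.8 -0.8] w 0.00
world target [ 409.1 -124.4  100. ] delta [ 9.83 -0.36  9.51] rot [-0.     0.001  0.001]
```

View pics/g1scenec.png

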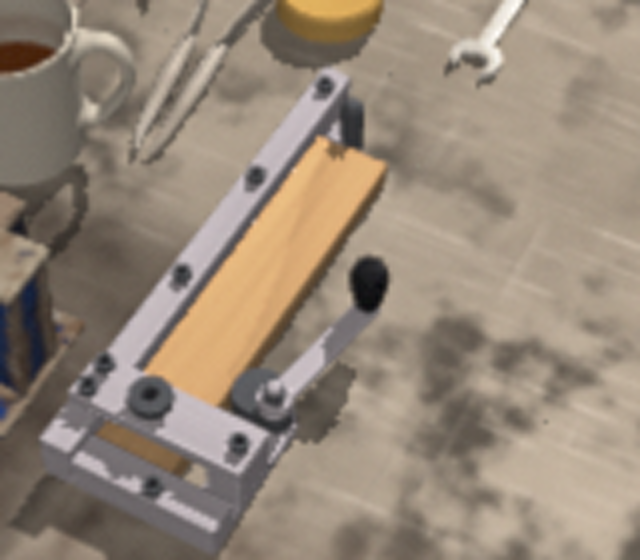

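View pics/g1topc.png

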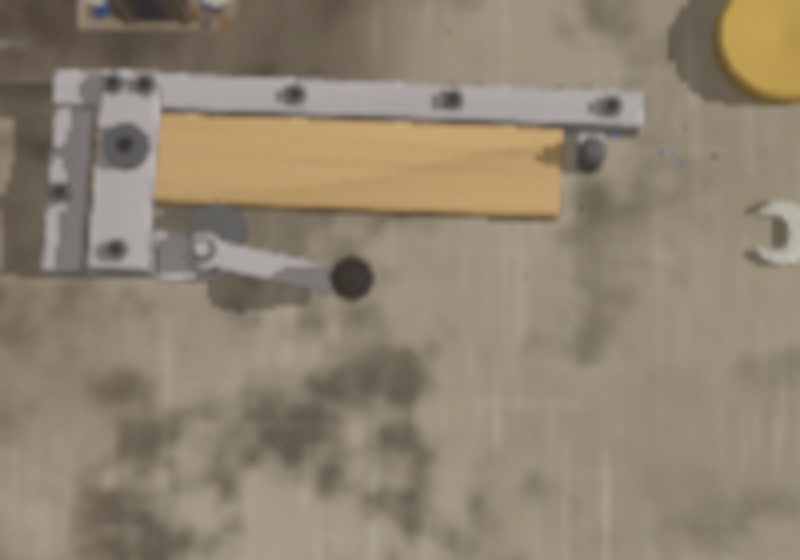

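```bash
python3 -c "
from h import *
k=w2j(back('top',[u(351,278,175,170)],60))[0]; v=w2j(back('top',[u(203,248,175,170)],38))[0]
print(k,v,np.degrees(np.arctan2(k[1]-62,k[0]+72))%360,np.degrees(np.arctan2(*(k-v)[::-1]))%360)
k=w2j(back('scene',[u(370,272,200,170)],58))[0];print(k,np.degrees(np.arctan2(k[1]-62,k[0]+72))%360)
import h
for J,c,uv in(((609.06,-131.77,-.031),'top',[u(565,130,175,170),u(559,216,175,170),u(156,201,175,170)]),((608.5,-129.1,-.035),'scene',[u(323,136,200,170),u(387,168,200,170)])):
  h.JIG=J; print(c,h.w2j(back(c,uv,18)))
for n in('wax_cake','spanner','mug'): print(n,[ (x['uv'],x['p']) for x in env.spot_in(n,'top')[:1]])
"
```

```text
[-86.06685458 -16.21868673] [-71.55820998  59.70575467] 259.8049019194628 259.18159156945524
[-85.98811874 -12.66597693] 259.3890566838135
top [[  -1.0024529  -117.2604908 ]
 [ -45.43594972 -115.57531311]
 [ -45.72214935   89.34910107]]
scene [[  -1.53298261 -117.15870912]
 [ -45.00539283 -113.98227912]]
wax_cake [([370.5, 179.8], 0.59)]
spanner [([417.0, 232.9], 0.73)]
mug [([283.3, 118.0], 0.63)]
```

```bash
python3 -c "
from bench import env
print(env.get_state()['qd'].round(3)); env.finish_job()"
```

```text
[ 0.002  0.017  0.001  0.008  0.001 -0.004]
the job is handed in; nothing more can be done
```

The blank is loaded in the jig and clamped, and I handed the job in at about 20 s. The hand-in gave no verdict, so what follows is from my own checks.

**What I did:**
- I pushed the blank sideways along the bench at about 13°, then endwise past the cam.
- I turned it to about 6°, then pushed it under the bridge until it met the end stop; the force rose to 11 N with no further movement.
- I swung the tail behind the post and back to the fence.
- I pushed the lever anticlockwise to its hard stop, about 21 N with no further movement, and moved the arm clear.

The blank was only ever pushed, never gripped or lifted.

**Last checks:**

| Check | Measured | Wanted |
|---|---|---|
| Blank tail end, in the jig's y | about -116 mm (blank y about +4) | blank y between 0 and 7 mm |
| Blank front edge, in the jig's x | about -45.5 mm, parallel to the fence | about -46 mm |
| Lever angle | 259–260° | 260° when locked |

- **Camera disagreement:** using one joint jig fit, the two cameras differed by about 4 mm on the tail position. With a separate fit for each camera they agreed to within 1–2 mm. The end-stop contact force also supports the seated position.
- **Mug, wax cake and spanner:** I never touched them, and in the pictures I viewed they looked where they had been. I did not measure their displacement.

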